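# Clamp the wood slice with the long socket key

## Robot

A 6-joint arm with a two-finger parallel gripper is mounted at the origin on the work surface. World frame = base frame: x ahead of the robot, y to its left, z up, the work surface at z = 0. Lengths are in m, angles in rad, forces in N, time in s.
With the tool pointing down it reaches from about 0.225 to 0.875 m from the base axis. Payload 3.4 kg.
Tool frame: the origin (TCP) lies at the very end of the fingers, on their centre line; the grasp point (between the pads) lies 19 mm behind it (arm.tcp_to_grasp is the distance from the TCP to the grasp point, in m); z points along the fingers, y is the direction in which the jaws open and shut (so a half turn about z gives the same grasp; the last joint's range is limited). The gripper opens to 85 mm and grips with 20 to 120 N. Pads are 22 mm wide; open, the fingers measure 114 mm over their backs; the gripper's body (76 mm by 85 mm) begins 54 mm behind the grasp point. The pads swing forward as they close: fully open they stand 13 mm farther back than shut.
Start: joints at [1.047, 0.276, 1.505, -0, 1.361, -0.121], TCP at [0.225, 0.529, 0.231] pointing down, gripper open.
Joint ranges: [-2.89, 2.89], [-0.75, 2.08], [0.22, 2.7], [-1.18, 4.32], [0.11, 2.71], [-2.7, 2.7]. Speed limits (rad/s): [2.57, 2.57, 3.14, 3.14, 3.14, 3.14].

## Interface

Orientations are given as a rotation vector (axis times angle).
In Python, from workcell import telemetry, snapshot, get_calibration, arm gives the robot as it stands.
- The arm moves only by the tool servo_tool, never from a script. Its argument "moves" is a list of rows, each an object of numbers: "dx", "dy", "dz": the shift along the tool's x, y, z as a fraction of full scale; "yaw": the turn about the tool's z as a fraction of full scale; "hand": the opening, from 0 (shut) to 1 (fully open). In form: [{"dx": .., "dy": .., "dz": .., "yaw": .., "hand": ..}, ...]. A call has 1 to 20 rows; each row is the pose to reach, as a shift and turn from the pose measured when the call began, along the tool's axes at that moment; what a row does not reach only later rows make up. Full scale, the value 1, is 0.12 m for a shift and 30 degrees for a turn. A row lasts 1/8 s, in which the tool goes at most 62.5 mm and 10.7 degrees, less where a joint would pass 70% of its speed; a pose out of reach is approached as far as the arm can. A call with a number of a shift or a turn outside -1 to 1 is refused whole. A call with a gripper value outside its range is refused whole. The fingers move at their own pace and stop on an object; the grip force is fixed at half the most. Time passes only in rows, so rows that repeat a pose let the fingers close. It gives the time, the measured TCP pose, the force and the opening at its end, in the units of the state.
- telemetry.sense(): the state, without advancing time (a new reading comes with each control period).
- snapshot(name): name is "scene" or "top" or "wrist"; returns the picture (400x640x3 uint8, blue, green, red); there is no depth.
- get_calibration(name): a dict with "vfov" (degrees; the focal length in pixels is half the picture's height over the tangent of half this angle, whatever the lens; pixels are square), "cx", "cy" (the principal point, pixels), "dist_coeffs" ([k1, k2, p1, p2, k3] as OpenCV has them; the pictures are not rectified), "extrinsics" (4x4, takes a point from world to camera coordinates). Camera axes: x right, y up, looking along -z (the intrinsics and any distortion apply to the point x, -y, -z); pixel columns grow to the right and rows downward; lengths in m; the calibration is good to about 2 mm. A picture is of the moment at which its call begins: read the wrist's pose just before it. get_calibration takes no time and is no camera call; for the wrist camera it gives the pose at the moment of the call.
- arm.close_job(): hands the job in, once; it reports no verdict.
The state is a dict: "clock": time; "qpos": joint angles; "qd": joint speeds; "joint_efforts": joint torques, N m; "ee_pos": TCP position; "orientation": TCP orientation; "ft_force": force on the tool from outside, world axes, zero at the start; "wrist_torque": the same for the moment, N m; "finger_gap": opening from 0.0 (shut) to 1.0 (fully open).
Only numpy, scipy, OpenCV 4.12 (cv2) and the standard library are available. Lean on these libraries where they do the work, as an engineer would, in place of code of your own. Each camera call takes 0.05 s, during which the arm holds its last target.

## Task

Take the long socket key out of its red stand, lower it into the deep bore of the blue slice holder and feel it fully home over the nut at the bottom, pressing only gently. Turn the nut clockwise until the jaw holds the wood slice firmly but without bruising its bark. Then let go, leaving the key standing fully home in the bore; keep the hand off the holder and the slice, and leave everything else where it is.

Things in the scene. Friction and masses are not known exactly. Their poses are not given: they have to be found in the camera images.
- key: Long steel socket key, 160 mm tall, about 0.35 kg, upright in the red stand. Origin: centre of the open mouth of the socket at its lower end; z runs up along the key. Socket: six-sided tube, z 0 to 34 mm, inside 32 mm over flats, outside 44 mm over corners, flats' normals at 0, 60, 120... degrees from the key's x. Shoulder up to z 45, shaft 16 mm thick.
- key_grip (a point): Middle of the key's black square grip: 30 x 30 mm, 55 mm tall, from 105 to 160 mm above the socket's mouth (this point 132.5 mm above it), faces square to the key's x and y, so it can be gripped, or gripped anew, every 90 degrees.
- stand: Red square key stand, fixed, 80 x 80 x 35 mm, origin at the centre of its underside. The key stands loosely in its round hole (48.4 mm wide, 30 mm deep; floor 5 mm above the table).
- holder: Slice holder, fixed; origin at the centre of the underside of its dark base plate, 120 (x) x 240 (y) x 12 mm. Blue tower 85 x 85 mm, top at z 87 mm, centred at y -74 mm, with the bore down its middle. Two steel stop posts (16 mm thick, 30 mm high) at x +-37.5, y 73.5 mm. The wood slice lies on the plate between jaw and posts.
- bore (a point): Centre of the bore's mouth, on the tower's top (87 mm above the table); z up. The bore is 48.4 mm wide and 75 mm deep. Key fully home: its socket mouth is 75 mm below this point, on the bore's floor. Not in line with the nut, the socket rides on the nut's corners 63 mm below it. Keep the push down the bore below 20 N: the nut and bore are harmed by forcing.
- nut (a point): Centre of the underside of the brass hexagon nut at the bottom of the bore, 75 mm below its mouth; axes are the holder's, they do NOT turn with the nut. 30 mm over flats, 12 mm high, plus a 6 mm bevelled top that centres the socket. Where its flats point differs each time and is not measured: turn the key (up to 60 degrees) under a light push, about 6 N, till it drops 12 mm.
- jaw: Aluminium jaw bar, dark rubber face, 56 x 22 mm, sliding from the tower along the holder's +y; origin: lower edge of its face, middle. The nut drives it 8 mm per rad clockwise from above, drags 0.24 N m while moving, and stays where left. After 0.4 to 1.6 rad it meets the slice, then springs: 1 N per 0.015 rad, 0.008 N m per N (about that is read at rest between small turns; drag is not).
- slice: Round wood slice with bark, 90 mm wide, 20 mm thick, 0.08 kg, loose on the holder's base plate. Origin at the centre of its underside. It is held firmly at 5 N of jaw force or more (10 to 25 N is right); its bark is bruised above 40 N.
- spare: Bystander: a second wood slice, 100 mm wide, 22 mm thick, lying on the table. Origin at the centre of its underside.
- cup: Bystander: white pencil cup, 76 mm wide, 100 mm high, pencils up to 160 mm. Origin at the centre of its underside.
- rest: Bystander: red wire rest for a hot tool, 64 mm wide, 62 mm high. Origin at the centre of its underside.
Mind the look-alikes: they are no part of the job. Several things have the shape of the key; the one meant has the colours described above.

How it is judged:
By the outcome, as a careful person would: the job done as asked, in the order asked, and still so for the second after the job is handed in, with the robot touching nothing.
It also fails if it takes over 72 s, if anything falls off the work surface, if the arm or the gripper's body presses on something with over 40 N, if the wrist force passes 120 N, or if a joint passes its speed limit or range.

## Working session

There is one attempt and no reset: what is moved stays moved. The work goes in short steps, Python scripts to look and compute and a tool call to move; the robot and the scene stay as the last step left them, time stands still between calls to the robot, and variables do not carry over. Pictures are saved under pics/ and viewed, and the job is handed in when it is done.

Besides the shell and the picture viewer there is one more tool, called after ">>>" by a JSON object that holds its "fn" and its "kwargs", one argument or row to a line. servo_tool: Moves the arm, as the interface text tells. Shift numbers are shares of 0.12 m and turn numbers shares of 30 degrees, none past 1 either way. Its arguments: {"type":"object","properties":{"moves":{"type":"array"}},"required":["moves"]}

```bash
mkdir -p pics; cat > h.py <<'E'
import numpy as np, cv2
from workcell import telemetry, snapshot, get_calibration, arm
def snap(n,f):
    im=snapshot(n); cv2.imwrite('pics/'+f,im); return im
def cam(n,c=None):
    c=c or get_calibration(n)
    f=200/np.tan(np.radians(c['vfov'])/2)
    K=np.array([[f,0,c['cx']],[0,f,c['cy']],[0,0,1]]); D=np.array(c['dist_coeffs'],float)
    E=np.array(c['extrinsics']); return K,D,E
def p2w(n,u,v,z,c=None):
    K,D,E=cam(n,c)
    x,y=cv2.undistortPoints(np.array([[[u,v]]],float),K,D)[0,0]
    d=np.array([x,-y,-1.]); R=E[:3,:3];o=-R.T@E[:3,3]; d=R.T@d
    return o+d*(z-o[2])/d[2]
def w2p(n,P,c=None):
    K,D,E=cam(n,c); P=np.atleast_2d(P); q=P@E[:3,:3].T+E[:3,3]; q=q*[1,-1,-1]
    return cv2.projectPoints(q.reshape(-1,1,3),np.zeros(3),np.zeros(3),K,D)[0][:,0]
def st():
    s=telemetry.sense(); np.set_printoptions(precision=4,suppress=True)
    for k in s: print(k,np.array(s[k]))
E
python3 - <<'E'
from h import *
st(); print(arm.tcp_to_grasp)
snap('top','top0.png'); snap('scene','scene0.png')
for n in('top','scene','wrist'): print(n,get_calibration(n))
E
```

```text
clock 0.0
qpos [ 1.047   0.2766  1.5062 -0.      1.3607 -0.121 ]
qd [ 0.0008 -0.0006 -0.001  -0.0002  0.0001 -0.0012]
joint_efforts [  0.0018 -41.6776 -24.5806  -0.       0.011   -0.    ]
ee_pos [0.2251 0.5285 0.2304]
orientation [-0.6283 -3.0775  0.0028]
ft_force [-0.0129  0.2998  0.01  ]
wrist_torque [ 0.0435  0.0119 -0.0266]
finger_gap 0.9980939315061569
0.0187
top {'vfov': 55.811903461863565, 'cx': 318.2782141224797, 'cy': 197.12308062244972, 'dist_coeffs': array([0.0009, 0.    , 0.    , 0.    , 0.    ]), 'extrinsics': array([[-0.0022, -1.    ,  0.0036, -0.0398],
       [ 0.9858, -0.0015,  0.1677, -0.64  ],
       [-0.1677,  0.0039,  0.9858, -0.9821],
       [ 0.    ,  0.    ,  0.    ,  1.    ]])}
scene {'vfov': 53.11343566823843, 'cx': 320.14197196596615, 'cy': 196.03832302685757, 'dist_coeffs': array([-0.097,  0.   ,  0.   ,  0.   ,  0.   ]), 'extrinsics': array([[ 0.8418,  0.5395, -0.02  , -0.4988],
       [-0.4118,  0.6657,  0.6223,  0.2252],
       [ 0.349 , -0.5156,  0.7825, -1.3954],
       [ 0.    ,  0.    ,  0.    ,  1.    ]])}
wrist {'vfov': 71.17221914592218, 'cx': 319.81132426572344, 'cy': 199.1288265539499, 'dist_coeffs': array([-0.0184,  0.    ,  0.    ,  0.    ,  0.    ]), 'extrinsics': array([[ 0.3918,  0.92  , -0.002 , -0.5737],
       [-0.8766,  0.3727, -0.3043,  0.0401],
       [-0.2792,  0.121 ,  0.9526, -0.3798],
       [ 0.    ,  0.    ,  0.    ,  1.    ]])}
```

View pics/top0.png

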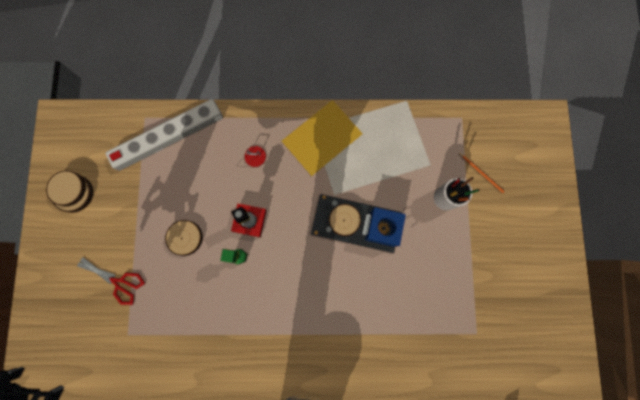

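View pics/scene0.png

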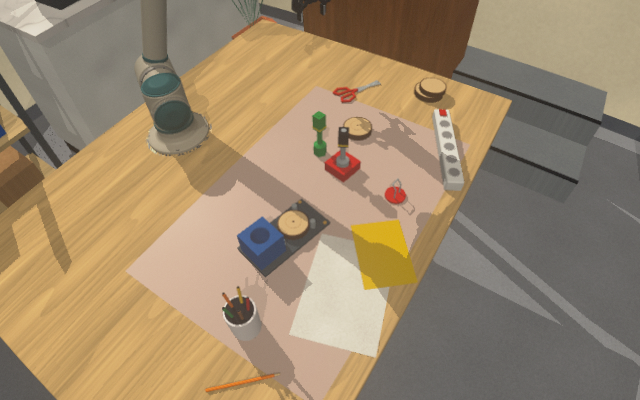

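The top view shows the red stand and key near (247,219), the green look-alike at (233,256), the holder at about (358,223) and the bore at (386,227). I'll enlarge both views to read them more closely.

```bash
python3 - <<'E'
import cv2,numpy as np
im=cv2.imread('pics/top0.png')
a=cv2.resize(im[185:275,215:275],None,fx=6.5,fy=6.5,interpolation=cv2.INTER_CUBIC)
b=cv2.resize(im[185:260,305:415],None,fx=7,fy=7,interpolation=cv2.INTER_CUBIC)
cv2.imwrite('pics/ta.png',np.clip(a*1.8,0,255));cv2.imwrite('pics/tb.png',np.clip(b*1.8,0,255))
im=cv2.imread('pics/scene0.png')
cv2.imwrite('pics/sa.png',cv2.resize(im[100:190,300:400],None,fx=6,fy=6,interpolation=cv2.INTER_CUBIC))
cv2.imwrite('pics/sb.png',cv2.resize(im[190:275,230:335],None,fx=7,fy=7,interpolation=cv2.INTER_CUBIC))
E
```

```text
[ WARN:0@0.071] global loadsave.cpp:1063 imwrite_ Unsupported depth image for selected encoder is fallbacked to CV_8U.
```

View pics/ta.png

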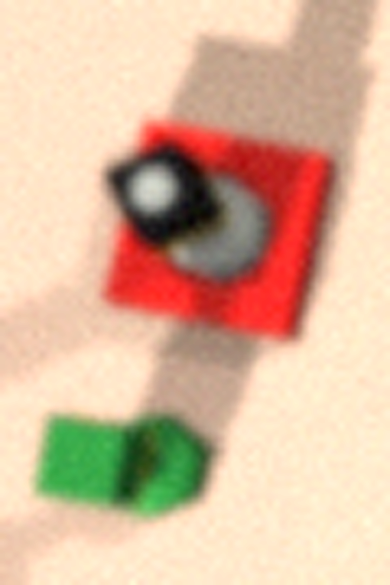

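View pics/tb.png

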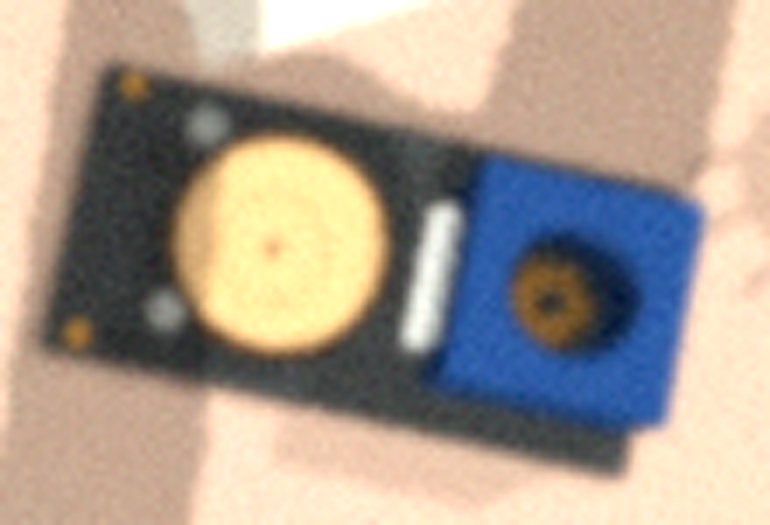

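View pics/sa.png

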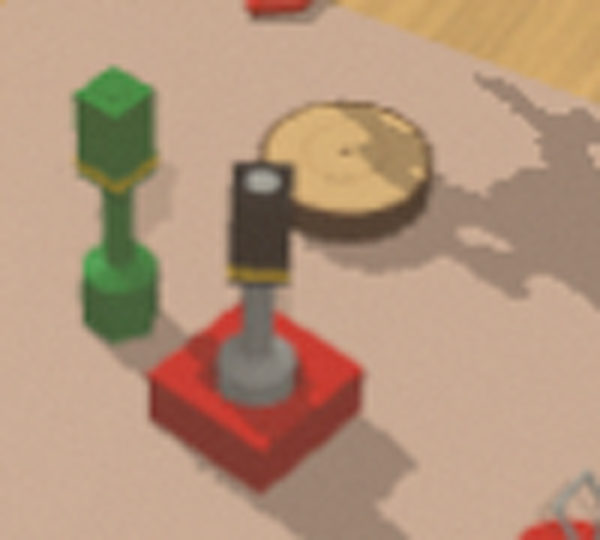

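View pics/sb.png

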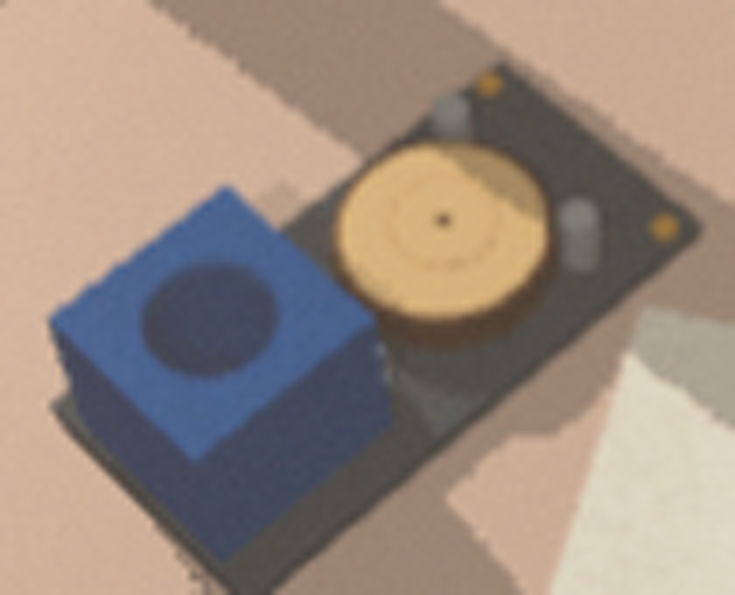

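```bash
python3 - <<'E'
from h import *
A=lambda x,y:(215+x/6.5-.4,185+y/6.5-.4)
B=lambda x,y:(305+x/7-.4,185+y/7-.4)
SA=lambda x,y:(300+x/6-.4,100+y/6-.4); SB=lambda x,y:(230+x/7-.4,190+y/7-.4)
print('keytop',p2w('top',*A(155,187),.165),p2w('scene',*SA(263,181),.165))
st_=[p2w('top',*A(*q),.035) for q in[(148,123),(330,153),(297,338),(107,298)]]
print('stand',np.mean(st_,0),[np.linalg.norm(st_[i]-st_[i-1]) for i in range(4)])
d=st_[1]-st_[0];print(np.degrees(np.arctan2(d[1],d[0])))
tw=[p2w('top',*B(*q),.087) for q in[(485,152),(706,200),(665,428),(435,385)]]
print('tower',np.mean(tw,0),[np.linalg.norm(tw[i]-tw[i-1]) for i in range(4)])
for i in range(4):
    d=tw[i]-tw[i-1];print(np.degrees(np.arctan2(d[1],d[0])))
tw=[p2w('scene',*SB(*q),.087) for q in[(228,186),(380,325),(197,462),(50,320)]]
print('towerS',np.mean(tw,0),[np.linalg.norm(tw[i]-tw[i-1]) for i in range(4)])
for i in range(4):
    d=tw[i]-tw[i-1];print(np.degrees(np.arctan2(d[1],d[0])))
print('boreS',p2w('scene',*SB(209,320),.087),'bore T',p2w('top',*B(575,293),.087))
p=[p2w('top',*B(*q),.012) for q in[(135,85),(77,333)]]; print(p)
d=p[0]-p[1];print('holder x dir',np.degrees(np.arctan2(d[1],d[0])))
print('slice',p2w('top',*B(279,244),.032))
E
```

```text
keytop [0.58137954 0.15327924 0.165     ] [0.57908789 0.15065419 0.165     ]
stand [0.58045549 0.15199727 0.035     ] [np.float64(0.07635483750488674), np.float64(0.07930403239139697), np.float64(0.07977985243644452), np.float64(0.08255660540089144)]
-99.51198451131128
tower [ 0.55699713 -0.21941339  0.087     ] [np.float64(0.09010155081170061), np.float64(0.08487901423916544), np.float64(0.08730806798082573), np.float64(0.08661175321096473)]
-13.47017331691881
-102.52973259102704
167.6075676530116
79.31067758498317
towerS [ 0.55743422 -0.22557038  0.087     ] [np.float64(0.08463367627087731), np.float64(0.08753799155503035), np.float64(0.08348536093095142), np.float64(0.084576104154354)]
77.2797045331314
-13.151576583348405
-104.75294681614089
167.6468355468964
boreS [ 0.55576866 -0.22616355  0.087     ] bore T [ 0.55600956 -0.2202179   0.087     ]
[array([ 0.6481597 , -0.05715302,  0.012     ]), array([ 0.54710091, -0.0333751 ,  0.012     ])]
holder x dir -13.240182552490106
slice [ 0.58067473 -0.11358629  0.032     ]
```

```bash
cat >> h.py <<'E'
from scipy.spatial.transform import Rotation as Rn
def plan(xyz,theta=None):
    """world TCP target, tool x heading theta(deg) -> fractions"""
    s=telemetry.sense(); p=np.array(s['ee_pos']); R=Rn.from_rotvec(s['orientation']).as_matrix()
    d=R.T@(np.array(xyz)-p)/.12
    th=np.degrees(np.arctan2(R[1,0],R[0,0]))
    print('pos',p.round(4),'theta',round(th,2),'q6',round(np.degrees(s['qpos'][5]),1),'tilt',np.degrees(np.arccos(-R[2,2])).round(2))
    print('d(frac)',d.round(4),'|mm|',np.linalg.norm(d)*120)
    if theta is not None: print('yaw frac',((th-theta+180)%360-180)/30)
E
python3 - <<'E'
from h import *
K,D,E=cam('wrist');R=E[:3,:3];o=-R.T@E[:3,3];s=telemetry.sense()
print('cam',o,'look',-R[2]); Rt=Rn.from_rotvec(s['orientation']).as_matrix()
print('cam in tool',Rt.T@(o-s['ee_pos']), 'look tool',Rt.T@-R[2])
plan([.58,.152,.30],157)
E
```

```text
cam [0.15387793 0.55887943 0.37286458] look [ 0.27921073 -0.12097367 -0.95257899]
cam in tool [ 0.07750514 -0.00029113 -0.14232569] look tool [-3.04500706e-01 -2.59712417e-04  9.52512075e-01]
pos [0.2252 0.5286 0.2305] theta 156.92 q6 -6.9 tilt 0.1
d(frac) [-3.9503 -1.7286 -0.577 ] |mm| 522.0418502130367
yaw frac -0.002684431984816153
```

>>> {"fn": "servo_tool", "kwargs": {
  "moves": [
    {"dx":-0.5,"dy":-0.2,"dz":-0.33,"yaw":0,"hand":1},
    {"dx":-1,"dy":-0.43,"dz":-0.33,"yaw":0,"hand":1},
    {"dx":-1,"dy":-0.43,"dz":-0.33,"yaw":0,"hand":1}
  ]
}}

```text
clock: 0.48
ee_pos: [0.3172, 0.4319, 0.2705]
orientation: [0.634, 3.076, -0.003]
ft_force: [1.0, 1.0, 1.0]
finger_gap: 1.0
```

>>> {"fn": "servo_tool", "kwargs": {
  "moves": [
    {"dx":-0.5,"dy":-0.2,"dz":0,"yaw":0,"hand":1},
    {"dx":-1,"dy":-0.43,"dz":0,"yaw":0,"hand":1},
    {"dx":-1,"dy":-0.43,"dz":0,"yaw":0,"hand":1}
  ]
}}

```text
clock: 0.85
ee_pos: [0.4088, 0.3349, 0.27]
orientation: [0.64, 3.075, -0.005]
ft_force: [-0.4, 0.0, -0.2]
finger_gap: 0.997
```

>>> {"fn": "servo_tool", "kwargs": {
  "moves": [
    {"dx":-0.5,"dy":-0.2,"dz":0,"yaw":0,"hand":1},
    {"dx":-1,"dy":-0.43,"dz":0,"yaw":0,"hand":1},
    {"dx":-1,"dy":-0.43,"dz":0,"yaw":0,"hand":1}
  ]
}}

```text
clock: 1.23
ee_pos: [0.4999, 0.2382, 0.2694]
orientation: [-0.646, -3.074, 0.006]
ft_force: [-0.6, 0.7, -0.6]
finger_gap: 0.998
```

>>> {"fn": "servo_tool", "kwargs": {
  "moves": [
    {"dx":-0.5,"dy":-0.2,"dz":0,"yaw":0,"hand":1},
    {"dx":-0.92,"dy":-0.4,"dz":0,"yaw":0,"hand":1},
    {"dx":-0.92,"dy":-0.4,"dz":0,"yaw":0,"hand":1},
    {"dx":-0.92,"dy":-0.4,"dz":0,"yaw":0,"hand":1}
  ]
}}

```text
clock: 1.72
ee_pos: [0.5805, 0.1516, 0.269]
orientation: [-0.644, -3.072, 0.004]
ft_force: [-0.5, 0.5, -0.3]
finger_gap: 1.004
```

```bash
python3 - <<'E'
from h import *
import pickle
pickle.dump(get_calibration('wrist'),open('w1.pkl','wb'))
im=snap('wrist','w1.png'); plan([.58,.152,.27])
E
```

```text
pos [0.5803 0.1518 0.2693] theta 156.38 q6 -58.3 tilt 0.22
d(frac) [ 0.0031  0.0003 -0.0055] |mm| 0.7589094838138148
```

View pics/w1.png

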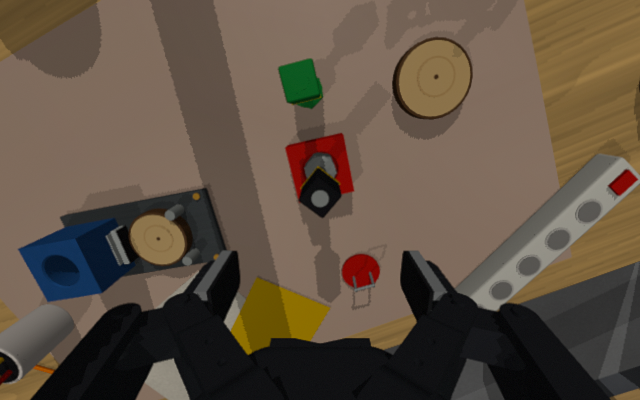

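The wrist view has the black grip top with its light disc at about (320,199), the red stand at (320,167), and the bore at (62,265).

```bash
python3 - <<'E'
import cv2,numpy as np
im=cv2.imread('pics/w1.png')
a=cv2.resize(im[125:225,280:360],None,fx=7,fy=6*7/6,interpolation=cv2.INTER_CUBIC)[:600]
a=cv2.resize(im[140:225,280:360],None,fx=7,fy=7,interpolation=cv2.INTER_CUBIC)
cv2.imwrite('pics/w1a.png',np.clip(a.astype(float)*2,0,255).astype('uint8'))
E
```

```text
(no output)
```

View pics/w1a.png

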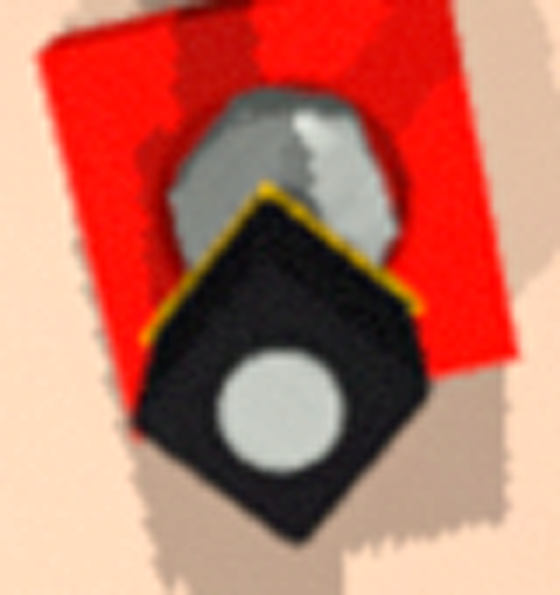

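```bash
python3 - <<'E'
from h import *
import pickle
c=pickle.load(open('w1.pkl','rb'))
A=lambda x,y:(280+x/7-.43,140+y/7-.43)
L,B,Rr=[p2w('wrist',*A(*q),.165,c) for q in[(137,428),(298,546),(430,385)]]
print((L+Rr)/2,p2w('wrist',*A(281,410),.165,c))
for d in(B-L,B-Rr,): print(np.linalg.norm(d),np.degrees(np.arctan2(d[1],d[0]))%90)
# bottom edge of grip: z=.110
q=[p2w('wrist',*A(*q),.110,c) for q in[(143,342),(266,186),(422,308)]]
print((q[0]+q[2])/2)
for d in(q[1]-q[0],q[2]-q[1]): print(np.linalg.norm(d),np.degrees(np.arctan2(d[1],d[0]))%90)
# bore seen here
print('bore',p2w('wrist',62,269,.087,c), p2w('wrist',61,268,.087,c))
E
```

```text
[0.57992922 0.15124616 0.165     ] [0.58025946 0.15082063 0.165     ]
0.027133612627821775 28.301307145229657
0.028545558869026228 29.034747672126386
[0.58301989 0.14955579 0.11      ]
0.03201947553852348 28.32618784477357
0.03154987096530569 27.96682249710952
bore [ 0.55487761 -0.21933779  0.087     ] [ 0.55309259 -0.21959854  0.087     ]
```

```bash
python3 - <<'E'
from h import *
import pickle
c=pickle.load(open('w1.pkl','rb'))
print(p2w('wrist',300,78,.16,c),p2w('wrist',298,82,.16,c))
plan([.5817,.1505,.27],208.2)
E
```

```text
[0.47907456 0.17722378 0.16      ] [0.48121917 0.17438871 0.16      ]
pos [0.5803 0.1518 0.2693] theta 156.38 q6 -58.3 tilt 0.22
d(frac) [-0.0149 -0.0055 -0.0055] |mm| 2.017231981510027
yaw frac -1.7273932171360278
```

>>> {"fn": "servo_tool", "kwargs": {
  "moves": [
    {"dx":-0.015,"dy":-0.005,"dz":0,"yaw":-0.3,"hand":1},
    {"dx":-0.015,"dy":-0.005,"dz":0,"yaw":-0.6,"hand":1},
    {"dx":-0.015,"dy":-0.005,"dz":0,"yaw":-0.9,"hand":1},
    {"dx":-0.015,"dy":-0.005,"dz":0,"yaw":-0.9,"hand":1}
  ]
}}

```text
clock: 2.28
ee_pos: [0.5805, 0.1524, 0.2696]
orientation: [0.094, -3.137, 0.002]
ft_force: [-0.2, 0.3, -0.4]
finger_gap: 1.001
```

>>> {"fn": "servo_tool", "kwargs": {
  "moves": [
    {"dx":0,"dy":0,"dz":0,"yaw":-0.3,"hand":1},
    {"dx":0,"dy":0,"dz":0,"yaw":-0.6,"hand":1},
    {"dx":0,"dy":0,"dz":0,"yaw":-0.83,"hand":1},
    {"dx":0,"dy":0,"dz":0,"yaw":-0.83,"hand":1}
  ]
}}

```text
clock: 2.78
ee_pos: [0.5799, 0.1534, 0.2698]
orientation: [0.764, -3.044, 0.001]
ft_force: [0.2, -0.5, 0.4]
finger_gap: 1.001
```

```bash
python3 - <<'E'
from h import *
import pickle
pickle.dump(get_calibration('wrist'),open('w2.pkl','wb'))
im=snap('wrist','w2.png'); plan([.5817,.1505,.123],208.2)
cv2.imwrite('pics/w2a.png',cv2.resize(np.clip(im[150:250,270:370].astype(float)*1.6,0,255).astype('uint8'),None,fx=6,fy=6,interpolation=cv2.INTER_CUBIC))
E
```

```text
pos [0.58   0.1533 0.2698] theta -151.83 q6 -110.0 tilt 0.2
d(frac) [-0.0061 -0.0274  1.2232] |mm| 146.81768547642994
yaw frac -0.0011353172156304935
```

View pics/w2a.png

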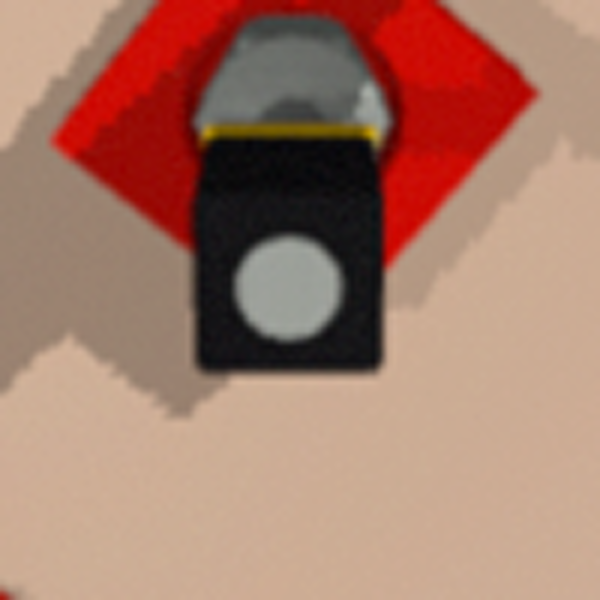

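```bash
python3 - <<'E'
from h import *
import pickle
c=pickle.load(open('w2.pkl','rb'))
f=lambda x,y:(270+x/6-.42,150+y/6-.42)
p=p2w('wrist',*f(288,288),.165,c);print(p)
a,b=p2w('wrist',*f(203,132),.11,c),p2w('wrist',*f(379,133),.11,c);print((a+b)/2,np.linalg.norm(a-b))
plan([p[0],p[1],.123],208.2);plan([.581,.1503,.123],208.2)
E
```

```text
[0.58034643 0.15073148 0.165     ]
[0.56894719 0.144845   0.11      ] 0.03228672922920542
pos [0.58   0.1533 0.2698] theta -151.83 q6 -110.0 tilt 0.2
d(frac) [ 0.0029 -0.0204  1.2232] |mm| 146.8037618535684
yaw frac -0.0011353172156304935
pos [0.58   0.1533 0.2698] theta -151.83 q6 -110.0 tilt 0.2
d(frac) [-2.0000e-04 -2.6200e-02  1.2232e+00] |mm| 146.81496877690017
yaw frac -0.0011353172156304935
```

Square and centred to within 3 mm (dy −0.022). I'll descend in two calls, then close.

>>> {"fn": "servo_tool", "kwargs": {
  "moves": [
    {"dx":0,"dy":-0.022,"dz":0.25,"yaw":0,"hand":1},
    {"dx":0,"dy":-0.022,"dz":0.5,"yaw":0,"hand":1},
    {"dx":0,"dy":-0.022,"dz":0.75,"yaw":0,"hand":1},
    {"dx":0,"dy":-0.022,"dz":0.75,"yaw":0,"hand":1}
  ]
}}

```text
clock: 3.32
ee_pos: [0.5789, 0.1509, 0.1775]
orientation: [0.759, -3.039, -0.0]
ft_force: [-0.4, 0.2, 0.5]
finger_gap: 1.0
```

>>> {"fn": "servo_tool", "kwargs": {
  "moves": [
    {"dx":0,"dy":0,"dz":0.2,"yaw":0,"hand":1},
    {"dx":0,"dy":0,"dz":0.4,"yaw":0,"hand":1},
    {"dx":0,"dy":0,"dz":0.46,"yaw":0,"hand":1},
    {"dx":0,"dy":0,"dz":0.46,"yaw":0,"hand":1}
  ]
}}

```text
clock: 3.82
ee_pos: [0.579, 0.151, 0.1232]
orientation: [0.759, -3.04, -0.0]
ft_force: [0.1, 0.2, 0.3]
finger_gap: 1.001
```

```bash
python3 - <<'E'
from h import *
plan([.5805,.1506,.123],208.2)
im=snap('wrist','w3.png')
E
```

```text
pos [0.579  0.151  0.1232] theta -151.97 q6 -110.0 tilt 0.45
d(frac) [-0.0094 -0.0089  0.0018] |mm| 1.571478716287878
yaw frac -0.005548788063015309
```

View pics/w3.png

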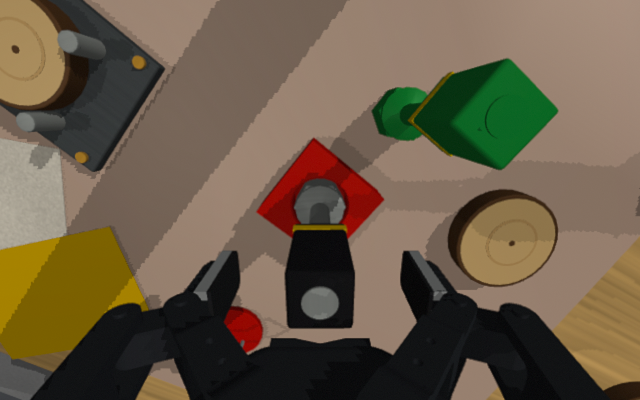

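The grip top is at (320,302), midway between the fingers at 220 and 420. Closing now.

>>> {"fn": "servo_tool", "kwargs": {
  "moves": [
    {"dx":-0.009,"dy":-0.006,"dz":0,"yaw":0,"hand":0},
    {"dx":-0.009,"dy":-0.006,"dz":0,"yaw":0,"hand":0},
    {"dx":-0.009,"dy":-0.006,"dz":0,"yaw":0,"hand":0},
    {"dx":-0.009,"dy":-0.006,"dz":0,"yaw":0,"hand":0},
    {"dx":-0.009,"dy":-0.006,"dz":0,"yaw":0,"hand":0},
    {"dx":-0.009,"dy":-0.006,"dz":0,"yaw":0,"hand":0}
  ]
}}

```text
clock: 4.62
ee_pos: [0.5808, 0.151, 0.1241]
orientation: [0.759, -3.042, -0.0]
ft_force: [-1.3, 0.1, 5.2]
finger_gap: 0.342
```

```bash
python3 - <<'E'
from h import *
st();plan([.5805,.1506,.22],208.2)
E
```

```text
clock 4.625
qpos [ 0.1389  0.392   1.6079 -0.0006  1.1479 -1.921 ]
qd [-0.0006  0.0002 -0.0014  0.0004 -0.0016 -0.0022]
joint_efforts [ -0.4582 -43.0761 -20.7271  -0.2116  -0.2593  -0.0072]
ee_pos [0.5808 0.151  0.1241]
orientation [ 0.7595 -3.042  -0.0001]
ft_force [-1.3326  0.083   5.2237]
wrist_torque [ 0.0144  0.1593 -0.0223]
finger_gap 0.3423934020410582
pos [0.5808 0.151  0.1241] theta -151.96 q6 -110.1 tilt 0.36
d(frac) [ 0.0087 -0.0007 -0.7989] |mm| 95.87564839682359
yaw frac -0.005432710217881246
```

>>> {"fn": "servo_tool", "kwargs": {
  "moves": [
    {"dx":0,"dy":0,"dz":-0.1,"yaw":0,"hand":0},
    {"dx":0,"dy":0,"dz":-0.3,"yaw":0,"hand":0},
    {"dx":0,"dy":0,"dz":-0.6,"yaw":0,"hand":0},
    {"dx":0,"dy":0,"dz":-0.9,"yaw":0,"hand":0},
    {"dx":0,"dy":0,"dz":-1,"yaw":0,"hand":0},
    {"dx":0,"dy":0,"dz":-1,"yaw":0,"hand":0}
  ]
}}

```text
clock: 5.38
ee_pos: [0.5815, 0.1511, 0.2441]
orientation: [0.76, -3.042, 0.0]
ft_force: [0.1, -0.6, -3.3]
finger_gap: 0.344
```

```bash
python3 - <<'E'
from h import *
st();plan([.556,-.223,.25])
snap('wrist','w4.png')
E
```

```text
clock 5.375
qpos [ 0.1389  0.3117  1.4212 -0.0006  1.4146 -1.9211]
qd [-0.0023  0.0203  0.0414  0.0005 -0.0064 -0.0001]
joint_efforts [  0.0242 -47.3408 -27.1274  -0.0065   0.0763  -0.    ]
ee_pos [0.5815 0.1511 0.2441]
orientation [ 0.7595 -3.0423  0.    ]
ft_force [ 0.0889 -0.5715 -3.3185]
wrist_torque [-0.0275  0.0028  0.0208]
finger_gap 0.34379597445263843
pos [0.5815 0.1511 0.2441] theta -151.96 q6 -110.1 tilt 0.34
d(frac) [ 1.6532 -2.6519 -0.0436] |mm| 375.04056650431846
```

View pics/w4.png

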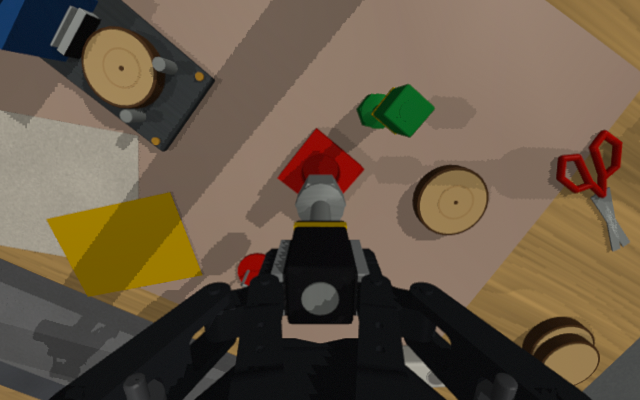

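>>> {"fn": "servo_tool", "kwargs": {
  "moves": [
    {"dx":0.1,"dy":-0.15,"dz":0,"yaw":0,"hand":0},
    {"dx":0.35,"dy":-0.45,"dz":0,"yaw":0,"hand":0},
    {"dx":0.6,"dy":-0.8,"dz":0,"yaw":0,"hand":0},
    {"dx":0.75,"dy":-1,"dz":0,"yaw":0,"hand":0}
  ]
}}

```text
clock: 5.92
ee_pos: [0.556, -0.0005, 0.2417]
orientation: [0.755, -3.037, 0.0]
ft_force: [-0.6, 0.4, -2.5]
finger_gap: 0.342
```

>>> {"fn": "servo_tool", "kwargs": {
  "moves": [
    {"dx":0.3,"dy":-0.4,"dz":0,"yaw":0,"hand":0},
    {"dx":0.6,"dy":-0.75,"dz":0,"yaw":0,"hand":0},
    {"dx":0.85,"dy":-1,"dz":0,"yaw":0,"hand":0},
    {"dx":0.9,"dy":-1,"dz":0,"yaw":0,"hand":0},
    {"dx":0.9,"dy":-1,"dz":0,"yaw":0,"hand":0}
  ]
}}

```text
clock: 6.55
ee_pos: [0.5155, -0.1574, 0.2416]
orientation: [0.752, -3.036, -0.003]
ft_force: [0.4, 0.0, -1.9]
finger_gap: 0.344
```

```bash
python3 - <<'E'
from h import *
import pickle
pickle.dump(get_calibration('wrist'),open('w5.pkl','wb'))
plan([.556,-.223,.25])
snap('wrist','w5.png');snap('top','t5.png')
E
```

```text
pos [ 0.5155 -0.1574  0.2416] theta -152.17 q6 -141.8 tilt 0.82
d(frac) [-0.0427 -0.6406 -0.0739] |mm| 77.54680008049931
```

View pics/w5.png

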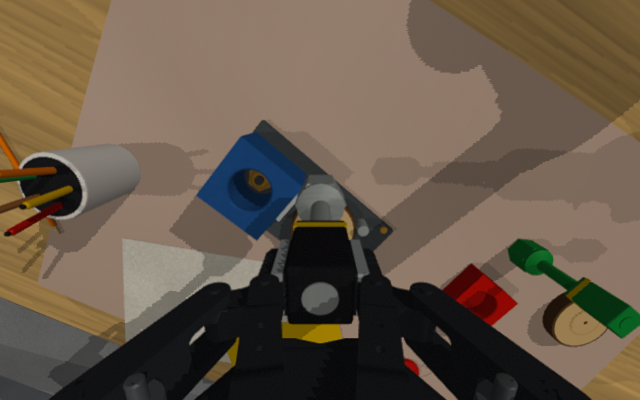

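Bore visible at about (252,186) with the brass nut at (259,181) inside, and the cup off at (80,185). Enlarging.

```bash
python3 - <<'E'
import cv2,numpy as np
im=cv2.imread('pics/w5.png')
a=cv2.resize(im[125:245,190:310],None,fx=5,fy=5,interpolation=cv2.INTER_CUBIC)
cv2.imwrite('pics/w5a.png',np.clip(a.astype(float)*1.8,0,255).astype('uint8'))
a=cv2.resize(im[155:215,220:290],None,fx=10,fy=10,interpolation=cv2.INTER_CUBIC)
cv2.imwrite('pics/w5b.png',np.clip(a.astype(float)*2.2,0,255).astype('uint8'))
E
```

```text
(no output)
```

View pics/w5a.png

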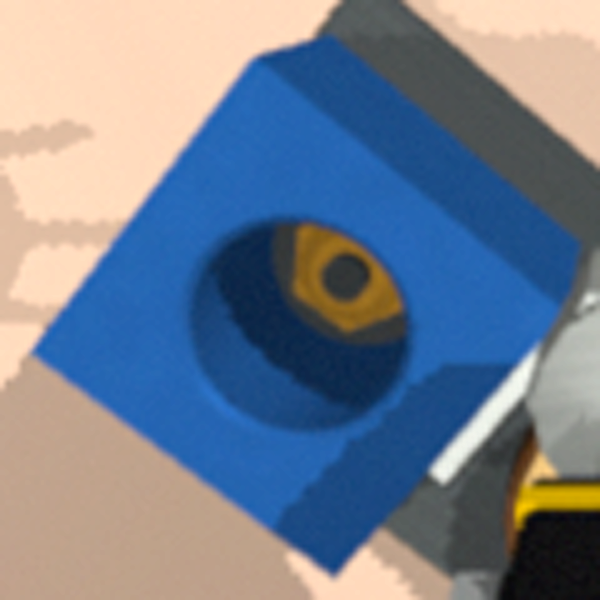

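View pics/w5b.png

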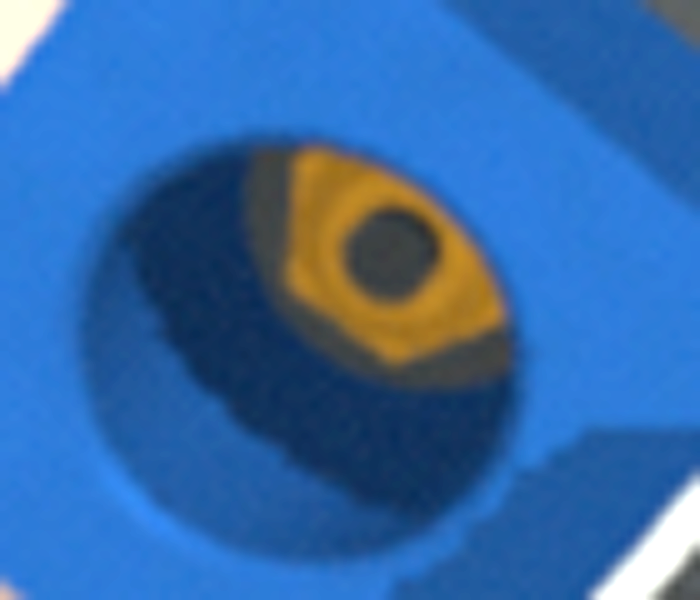

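```bash
python3 - <<'E'
from h import *
import pickle
c=pickle.load(open('w5.pkl','rb'))
f=lambda x,y:(190+x/5-.4,125+y/5-.4); g=lambda x,y:(220+x/10-.45,155+y/10-.45)
P=[p2w('wrist',*f(*q),.087,c) for q in[(33,353),(258,58),(575,308),(335,577)]]
print([np.linalg.norm(P[i]-P[i-1]) for i in range(4)],(P[0]+P[2])/2,(P[1]+P[3])/2)
for i in range(4):
    d=P[i]-P[i-1];print(np.degrees(np.arctan2(d[1],d[0]))%90)
print('bore rim',[p2w('wrist',*g(*q),.087,c) for q in[(82,330),(300,562),(520,350),(275,135)]])
print('c',p2w('wrist',*g(300,346),.087,c))
N=[p2w('wrist',*g(*q),.02,c) for q in[(292,155),(288,280),(397,362),(505,325)]]
print(N)
for i in range(1,4):
    d=N[i]-N[i-1];print(np.linalg.norm(d),np.degrees(np.arctan2(d[1],d[0]))%60)
print('hole',p2w('wrist',*g(392,253),.030,c))
# top cam bore with circle check
E
python3 - <<'E'
import cv2,numpy as np
im=cv2.imread('pics/t5.png')
a=cv2.resize(im[195:265,350:430],None,fx=8,fy=8,interpolation=cv2.INTER_CUBIC)
cv2.imwrite('pics/t5a.png',np.clip(a.astype(float)*2,0,255).astype('uint8'))
E
```

```text
[np.float64(0.08375737240886244), np.float64(0.08457895190367615), np.float64(0.08470667698733898), np.float64(0.08617274013542466)] [ 0.55572205 -0.22303009  0.087     ] [ 0.55639185 -0.22366095  0.087     ]
77.23204088377912
77.01892066771808
78.30441752735493
76.40151095118803
bore rim [array([ 0.56384277, -0.24624077,  0.087     ]), array([ 0.57748724, -0.21410465,  0.087     ]), array([ 0.54345731, -0.20257714,  0.087     ]), array([ 0.53399184, -0.23610016,  0.087     ])]
c [ 0.55433418 -0.2242403   0.087     ]
[array([ 0.55455093, -0.2424653 ,  0.02      ]), array([ 0.57040133, -0.23611217,  0.02      ]), array([ 0.57399988, -0.21848505,  0.02      ]), array([ 0.56251033, -0.20772987,  0.02      ])]
0.017076221397138144 21.841819394563647
0.017990688045055485 18.461708044851193
0.015737965986376938 16.890812869116672
hole [ 0.55746235 -0.22443348  0.03      ]
```

View pics/t5a.png

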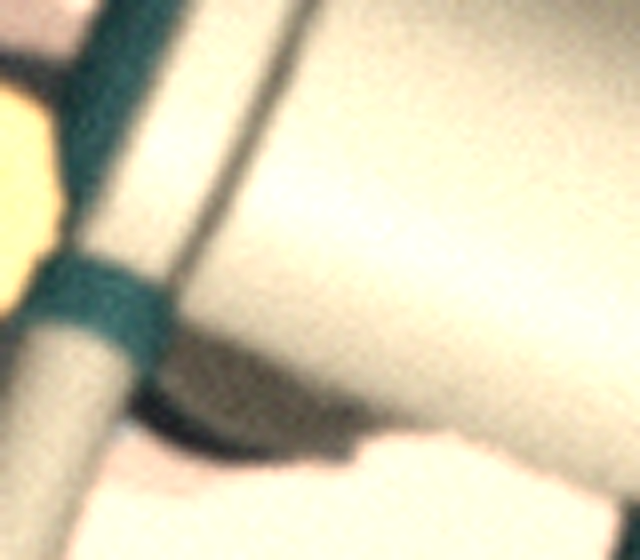

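```bash
python3 - <<'E'
import cv2,numpy as np
for n,(r,c) in {'w2':((145,180),(290,345)),'w4':((165,225),(285,360)),'w5':((165,225),(285,360))}.items():
    im=cv2.imread(f'pics/{n}.png')
    a=cv2.resize(im[r[0]:r[1],c[0]:c[1]],None,fx=10,fy=10,interpolation=cv2.INTER_CUBIC)
    cv2.imwrite(f'pics/z{n}.png',np.clip(a.astype(float)*1.8,0,255).astype('uint8'))
E
```

```text
(no output)
```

View pics/zw2.png

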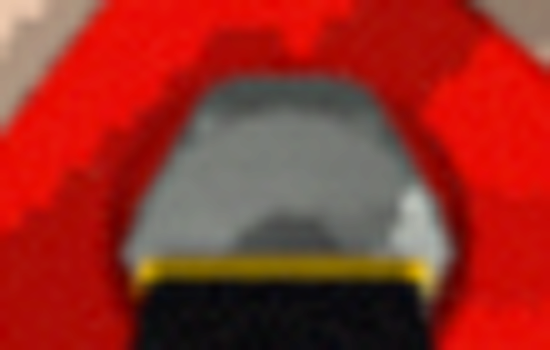

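View pics/zw5.png

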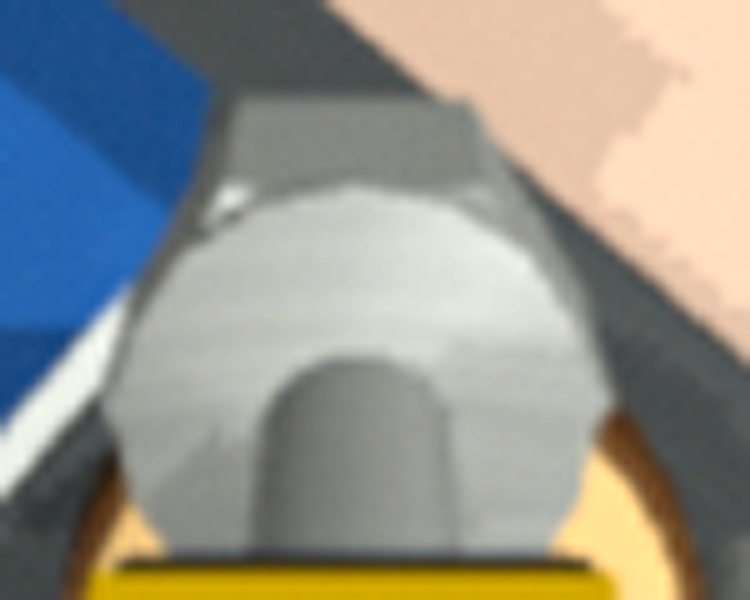

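```bash
python3 - <<'E'
from h import *
import pickle
c=pickle.load(open('w5.pkl','rb'))
s=telemetry.sense();R=Rn.from_rotvec(s['orientation']).as_matrix();p=np.array(s['ee_pos'])
for z in(.119,.121):
    e=p2w('wrist',320.3,174.2,p[2]-z,c); print(R.T@(e-p))
    for u in (308.3,331.6): print(R.T@(p2w('wrist',u,174.2,p[2]-z,c)-p))
st();plan([.5563,-.2235,.24],-191.5)
E
```

```text
[ 0.0209498  -0.00029066  0.11926659]
[ 0.02098673 -0.01173266  0.11922197]
[0.02091652 0.01048882 0.11930865]
[ 0.02050514 -0.00028513  0.12126131]
[ 0.02054235 -0.01181452  0.12121635]
[0.0204716  0.01057669 0.12130368]
clock 6.65
qpos [-0.4182  0.223   1.5515 -0.0074  1.3778 -2.4754]
qd [ 0.0145 -0.0005 -0.0108 -0.0023 -0.0005 -0.0018]
joint_efforts [ -0.6086 -40.0288 -25.7005  -0.1082   0.0935  -0.0015]
ee_pos [ 0.5165 -0.1565  0.2421]
orientation [ 0.7556 -3.0361 -0.0013]
ft_force [ 0.6364 -0.051  -2.4419]
wrist_torque [-0.0064 -0.0204 -0.0172]
finger_gap 0.34679674266760274
pos [ 0.5165 -0.1565  0.2421] theta -152.05 q6 -141.8 tilt 0.74
d(frac) [-0.0314 -0.6489  0.0144] |mm| 77.97241949679315
yaw frac 1.315128307630775
```

>>> {"fn": "servo_tool", "kwargs": {
  "moves": [
    {"dx":-0.01,"dy":-0.25,"dz":0,"yaw":0.3,"hand":0},
    {"dx":-0.03,"dy":-0.5,"dz":0,"yaw":0.6,"hand":0},
    {"dx":-0.03,"dy":-0.65,"dz":0.015,"yaw":0.9,"hand":0},
    {"dx":-0.03,"dy":-0.65,"dz":0.015,"yaw":1,"hand":0},
    {"dx":-0.03,"dy":-0.65,"dz":0.015,"yaw":1,"hand":0}
  ]
}}

```text
clock: 7.28
ee_pos: [0.5566, -0.2226, 0.2394]
orientation: [-0.052, -3.128, 0.003]
ft_force: [-0.1, -1.1, -3.3]
finger_gap: 0.34
```

```bash
cat >> h.py <<'E'
def mouth(target,theta=None,L=.119):
    s=telemetry.sense(); p=np.array(s['ee_pos']); R=Rn.from_rotvec(s['orientation']).as_matrix()
    print('mouth now',(p+R@[0,0,L]).round(4),'F',np.array(s['ft_force']).round(2),'T',np.array(s['wrist_torque']).round(3), 'gap',round(s['finger_gap'],3),'t',s['clock'],'zaxis',R[:,2].round(4))
    plan(np.array(target)-R@[0,0,L],theta)
E
python3 - <<'E'
from h import *
import pickle
mouth([.556,-.2234,.1],-191.5)
snap('scene','s6.png');pickle.dump(get_calibration('wrist'),open('w6.pkl','wb'));snap('wrist','w6.png')
mouth([.556,-.2234,.1],-191.5)
im=cv2.imread('pics/s6.png')[150:275,200:335]
cv2.imwrite('pics/s6a.png',cv2.resize(im,None,fx=5,fy=4.8,interpolation=cv2.INTER_CUBIC))
E
```

```text
mouth now [ 0.5551 -0.2228  0.1205] F [-0.13 -1.1  -3.29] T [-0.002 -0.02  -0.002] gap 0.34 t 7.275 zaxis [-0.0133 -0.0016 -0.9999]
pos [ 0.5566 -0.2226  0.2394] theta 178.09 q6 -116.2 tilt 0.77
d(frac) [-0.0102 -0.0044  0.1704] |mm| 20.490624698635674
yaw frac 0.31952450107882363
mouth now [ 0.5549 -0.2229  0.1208] F [-0.37  0.59 -3.82] T [-0.016 -0.041 -0.015] gap 0.348 t 7.375 zaxis [-0.0129 -0.002  -0.9999]
pos [ 0.5564 -0.2227  0.2398] theta 178.09 q6 -116.2 tilt 0.75
d(frac) [-0.0116 -0.0034  0.1732] |mm| 20.836521168839663
yaw frac 0.31958866768550254
```

View pics/s6a.png

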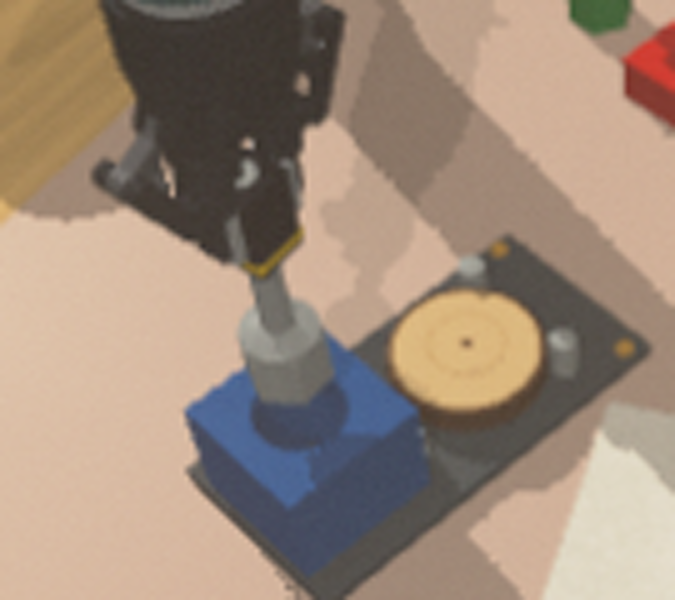

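View pics/w6.png

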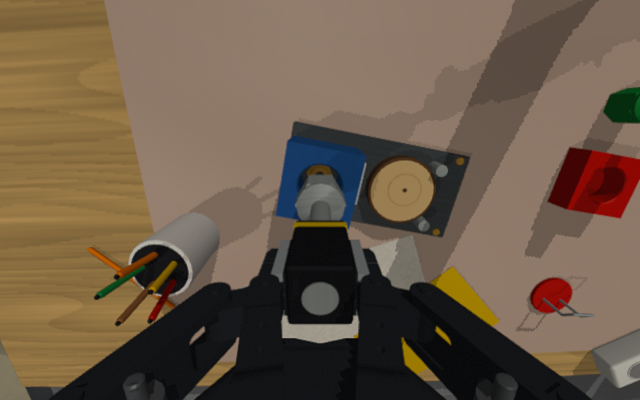

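Key is over the bore: socket at (320,195) against tower edges from 277 to 366. Measuring the offset on a crop.

```bash
python3 - <<'E'
import cv2,numpy as np
im=cv2.imread('pics/w6.png')
a=cv2.resize(im[130:230,270:375],None,fx=6,fy=6,interpolation=cv2.INTER_CUBIC)
cv2.imwrite('pics/w6a.png',np.clip(a.astype(float)*2,0,255).astype('uint8'))
E
```

```text
(no output)
```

View pics/w6a.png

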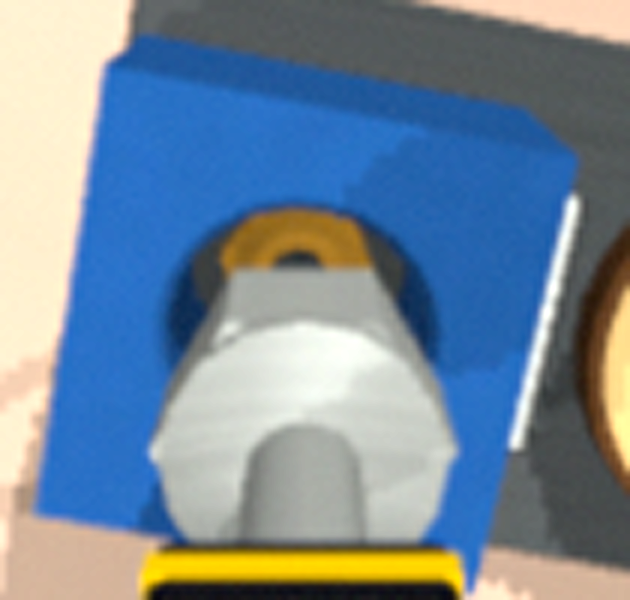

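```bash
python3 - <<'E'
from h import *
import pickle
c=pickle.load(open('w6.pkl','rb'))
s=telemetry.sense();R=Rn.from_rotvec(s['orientation']).as_matrix();p=np.array(s['ee_pos'])
f=lambda x,y:(270+x/6-.42,130+y/6-.42)
e=p2w('wrist',*f(305.5,268),p[2]-.119,c);print('edge tool',R.T@(e-p))
P=[p2w('wrist',*f(*q),.087,c) for q in[(106,68),(577,160),(470,592),(38,512)]]
print([np.linalg.norm(P[i]-P[i-1]) for i in range(4)],(P[0]+P[2])/2,(P[1]+P[3])/2)
for i in range(4):
    d=P[i]-P[i-1];print(np.degrees(np.arctan2(d[1],d[0]))%90)
L,Rr,T=[p2w('wrist',*f(*q),.087,c) for q in[(165,312),(441,312),(302,204)]]
# circle radius .0242 through rim points
from scipy.optimize import least_squares
pts=np.array([L,Rr,T,p2w('wrist',*f(195,245),.087,c),p2w('wrist',*f(412,245),.087,c)])[:,:2]
r=least_squares(lambda q:np.linalg.norm(pts-q,axis=1)-.0242,[.556,-.223]);print('rim fit',r.x,r.fun)
N=[p2w('wrist',*f(*q),.02,c) for q in[(222,250),(258,212),(360,218),(377,265)]]
for i in range(1,4):
    d=N[i]-N[i-1];print(np.linalg.norm(d),np.degrees(np.arctan2(d[1],d[0]))%60)
mouth([.556,-.2234,.1],-191.5)
E
```

```text
edge tool [0.01898192 0.00024636 0.11925346]
[np.float64(0.08351642217557599), np.float64(0.0840694574162104), np.float64(0.08389958334417524), np.float64(0.0832166032096873)] [ 0.55670656 -0.22434599  0.087     ] [ 0.55661516 -0.22388742  0.087     ]
77.37711415947837
77.1835204676382
76.793207056933
76.92071991808929
rim fit [ 0.55445507 -0.22304196] [ 0.00104927  0.00097134 -0.00118006  0.00068597  0.0007699 ]
0.011594528591711775 14.676599260993328
0.022307765904013545 24.740246813110645
0.011130939808455137 18.339771121268555
mouth now [ 0.5549 -0.2229  0.1208] F [-0.37  0.59 -3.82] T [-0.016 -0.041 -0.015] gap 0.348 t 7.375 zaxis [-0.0129 -0.002  -0.9999]
pos [ 0.5564 -0.2227  0.2398] theta 178.09 q6 -116.2 tilt 0.75
d(frac) [-0.0116 -0.0034  0.1732] |mm| 20.836521168839663
yaw frac 0.31958866768550254
```

>>> {"fn": "servo_tool", "kwargs": {
  "moves": [
    {"dx":-0.013,"dy":-0.003,"dz":0.1,"yaw":0.2,"hand":0},
    {"dx":-0.013,"dy":-0.003,"dz":0.2,"yaw":0.2,"hand":0},
    {"dx":-0.015,"dy":-0.003,"dz":0.27,"yaw":0.2,"hand":0},
    {"dx":-0.015,"dy":-0.003,"dz":0.34,"yaw":0.2,"hand":0},
    {"dx":-0.015,"dy":-0.003,"dz":0.34,"yaw":0.2,"hand":0}
  ]
}}

```text
clock: 8.0
ee_pos: [0.5572, -0.223, 0.1981]
orientation: [-0.215, -3.12, 0.003]
ft_force: [0.1, -0.3, -2.8]
finger_gap: 0.344
```

```bash
python3 - <<'E'
from h import *
mouth([.5562,-.2236,.036],-191.5)
E
```

```text
mouth now [ 0.5555 -0.2231  0.0791] F [ 0.08 -0.27 -2.77] T [ 0.011 -0.004  0.031] gap 0.344 t 8.0 zaxis [-0.0145 -0.0012 -0.9999]
pos [ 0.5572 -0.223   0.1981] theta 172.11 q6 -110.2 tilt 0.83
d(frac) [-0.0118 -0.0021  0.3592] |mm| 43.1239917575395
yaw frac 0.12034070723464842
```

Inside the bore with no side force. Going down to just above the nut.

>>> {"fn": "servo_tool", "kwargs": {
  "moves": [
    {"dx":-0.01,"dy":-0.002,"dz":0.1,"yaw":0,"hand":0},
    {"dx":-0.011,"dy":-0.002,"dz":0.2,"yaw":0,"hand":0},
    {"dx":-0.012,"dy":-0.002,"dz":0.28,"yaw":0,"hand":0},
    {"dx":-0.012,"dy":-0.002,"dz":0.36,"yaw":0,"hand":0},
    {"dx":-0.012,"dy":-0.002,"dz":0.36,"yaw":0,"hand":0}
  ]
}}

```text
clock: 8.62
ee_pos: [0.5573, -0.2232, 0.1538]
orientation: [-0.215, -3.118, 0.002]
ft_force: [-0.6, 0.7, -3.5]
finger_gap: 0.347
```

```bash
python3 - <<'E'
from h import *
mouth([.5562,-.2236,.026],-191.5)
E
```

```text
mouth now [ 0.5554 -0.2232  0.0348] F [-0.57  0.66 -3.52] T [ 0.003 -0.034  0.02 ] gap 0.347 t 8.625 zaxis [-1.640e-02 -1.000e-04 -9.999e-01]
pos [ 0.5573 -0.2232  0.1538] theta 172.11 q6 -110.1 tilt 0.94
d(frac) [-0.0085 -0.0024  0.0733] |mm| 8.853910943425625
yaw frac 0.12040168321989692
```

>>> {"fn": "servo_tool", "kwargs": {
  "moves": [
    {"dx":-0.007,"dy":-0.002,"dz":0.04,"yaw":0,"hand":0},
    {"dx":-0.007,"dy":-0.002,"dz":0.07,"yaw":0,"hand":0},
    {"dx":-0.007,"dy":-0.002,"dz":0.07,"yaw":0,"hand":0}
  ]
}}

```text
clock: 9.0
ee_pos: [0.5578, -0.2234, 0.1451]
orientation: [-0.215, -3.117, 0.002]
ft_force: [0.1, -0.4, -2.9]
finger_gap: 0.345
```

```bash
python3 - <<'E'
from h import *
mouth([.5562,-.2236,.024],-191.5)
E
```

```text
mouth now [ 0.5558 -0.2234  0.0261] F [ 0.06 -0.36 -2.86] T [-0.019 -0.037 -0.015] gap 0.345 t 9.0 zaxis [-1.690e-02  2.000e-04 -9.999e-01]
pos [ 0.5578 -0.2234  0.1451] theta 172.11 q6 -110.1 tilt 0.97
d(frac) [-0.0036 -0.0015  0.0175] |mm| 2.1549951824220837
yaw frac 0.12042978409817806
```

>>> {"fn": "servo_tool", "kwargs": {
  "moves": [
    {"dx":0,"dy":0,"dz":0.015,"yaw":0,"hand":0},
    {"dx":0,"dy":0,"dz":0.025,"yaw":0,"hand":0},
    {"dx":0,"dy":0,"dz":0.025,"yaw":0,"hand":0}
  ]
}}

```text
clock: 9.38
ee_pos: [0.5579, -0.2235, 0.1421]
orientation: [-0.215, -3.118, 0.002]
ft_force: [-0.2, -0.2, -2.8]
finger_gap: 0.35
```

>>> {"fn": "servo_tool", "kwargs": {
  "moves": [
    {"dx":0,"dy":0,"dz":0.01,"yaw":0,"hand":0},
    {"dx":0,"dy":0,"dz":0.018,"yaw":0,"hand":0},
    {"dx":0,"dy":0,"dz":0.018,"yaw":0,"hand":0}
  ]
}}

```text
clock: 9.75
ee_pos: [0.5578, -0.2235, 0.1399]
orientation: [-0.215, -3.118, 0.002]
ft_force: [-0.3, -0.3, -3.8]
finger_gap: 0.34
```

>>> {"fn": "servo_tool", "kwargs": {
  "moves": [
    {"dx":0,"dy":0,"dz":0.01,"yaw":0,"hand":0},
    {"dx":0,"dy":0,"dz":0.018,"yaw":0,"hand":0},
    {"dx":0,"dy":0,"dz":0.018,"yaw":0,"hand":0}
  ]
}}

```text
clock: 10.12
ee_pos: [0.5578, -0.2235, 0.1376]
orientation: [-0.215, -3.117, 0.002]
ft_force: [0.1, -0.7, -2.7]
finger_gap: 0.343
```

>>> {"fn": "servo_tool", "kwargs": {
  "moves": [
    {"dx":0,"dy":0,"dz":0.01,"yaw":0,"hand":0},
    {"dx":0,"dy":0,"dz":0.018,"yaw":0,"hand":0},
    {"dx":0,"dy":0,"dz":0.018,"yaw":0,"hand":0}
  ]
}}

```text
clock: 10.5
ee_pos: [0.5578, -0.2236, 0.1353]
orientation: [-0.215, -3.117, 0.002]
ft_force: [0.3, -0.6, -3.0]
finger_gap: 0.345
```

```bash
python3 - <<'E'
from h import *
mouth([.5562,-.2236,.012],-191.5)
E
```

```text
mouth now [ 0.5558 -0.2236  0.0164] F [ 0.26 -0.61 -2.99] T [-0.093 -0.054  0.005] gap 0.345 t 10.5 zaxis [-1.680e-02 -1.000e-04 -9.999e-01]
pos [ 0.5578 -0.2236  0.1353] theta 172.12 q6 -110.1 tilt 0.97
d(frac) [-0.0043  0.0005  0.0363] |mm| 4.38353631683092
yaw frac 0.12054520357686442
```

>>> {"fn": "servo_tool", "kwargs": {
  "moves": [
    {"dx":0,"dy":0,"dz":0.01,"yaw":0,"hand":0},
    {"dx":0,"dy":0,"dz":0.02,"yaw":0,"hand":0},
    {"dx":0,"dy":0,"dz":0.02,"yaw":0,"hand":0}
  ]
}}

```text
clock: 10.88
ee_pos: [0.5577, -0.2236, 0.1328]
orientation: [-0.215, -3.117, 0.002]
ft_force: [0.9, -0.5, -3.0]
finger_gap: 0.344
```

>>> {"fn": "servo_tool", "kwargs": {
  "moves": [
    {"dx":0,"dy":0,"dz":0.006,"yaw":0,"hand":0},
    {"dx":0,"dy":0,"dz":0.012,"yaw":0,"hand":0},
    {"dx":0,"dy":0,"dz":0.012,"yaw":0,"hand":0}
  ]
}}

```text
clock: 11.25
ee_pos: [0.5577, -0.2236, 0.1313]
orientation: [-0.215, -3.117, 0.002]
ft_force: [0.9, -0.1, -3.3]
finger_gap: 0.344
```

>>> {"fn": "servo_tool", "kwargs": {
  "moves": [
    {"dx":0,"dy":0,"dz":0.009,"yaw":0,"hand":0},
    {"dx":0,"dy":0,"dz":0.009,"yaw":0,"hand":0}
  ]
}}

```text
clock: 11.5
ee_pos: [0.5578, -0.2236, 0.1312]
orientation: [-0.215, -3.118, 0.002]
ft_force: [-1.5, 0.1, 4.3]
finger_gap: 0.346
```

>>> {"fn": "servo_tool", "kwargs": {
  "moves": [
    {"dx":0,"dy":0,"dz":0.008,"yaw":0,"hand":0},
    {"dx":0,"dy":0,"dz":0.008,"yaw":0,"hand":0}
  ]
}}

```text
clock: 11.75
ee_pos: [0.5578, -0.2236, 0.1312]
orientation: [-0.215, -3.119, 0.003]
ft_force: [-2.8, 1.2, 6.1]
finger_gap: 0.341
```

Floor felt at TCP z 0.131, which matches the predicted home height; the net push was about 9 N. Now turning clockwise in checked steps.

>>> {"fn": "servo_tool", "kwargs": {
  "moves": [
    {"dx":0,"dy":0,"dz":0,"yaw":0.2,"hand":0},
    {"dx":0,"dy":0,"dz":0,"yaw":0.4,"hand":0},
    {"dx":0,"dy":0,"dz":0,"yaw":0.5,"hand":0},
    {"dx":0,"dy":0,"dz":0,"yaw":0.5,"hand":0}
  ]
}}

```text
clock: 12.25
ee_pos: [0.558, -0.2238, 0.1312]
orientation: [-0.619, -3.065, 0.007]
ft_force: [0.0, -0.8, 0.7]
finger_gap: 0.347
```

```bash
cat > r.py <<'E'
from h import *
s=telemetry.sense();R=Rn.from_rotvec(s['orientation']).as_matrix();p=np.array(s['ee_pos'])
T=np.array(s['wrist_torque'])
print('t',s['clock'],'theta',round(np.degrees(np.arctan2(R[1,0],R[0,0]))%360,2),'q6',round(np.degrees(s['qpos'][5]),1),'p',p.round(4),'F',np.array(s['ft_force']).round(1),'T',T.round(3),'je6',round(s['joint_efforts'][5],3),'gap',round(s['finger_gap'],3),'zax',R[:,2].round(4))
E
python3 r.py
```

```text
t 12.25 theta 157.17 q6 -95.2 p [ 0.558  -0.2238  0.1312] F [ 0.  -0.8  0.7] T [-0.105  0.04   0.104] je6 0.149 gap 0.347 zax [-0.0152 -0.0014 -0.9999]
```

>>> {"fn": "servo_tool", "kwargs": {
  "moves": [
    {"dx":0,"dy":0,"dz":0,"yaw":0.02,"hand":0},
    {"dx":0,"dy":0,"dz":0,"yaw":0.02,"hand":0}
  ]
}}

```text
clock: 12.5
ee_pos: [0.558, -0.2238, 0.1312]
orientation: [-0.634, -3.062, 0.007]
ft_force: [-0.6, -0.4, 1.4]
finger_gap: 0.343
```

```bash
python3 r.py;python3 - <<'E'
from h import *
im=snap('wrist','w7.png');print(telemetry.sense()['wrist_torque'])
E
```

```text
t 12.5 theta 156.6 q6 -94.6 p [ 0.558  -0.2238  0.1312] F [-0.6 -0.4  1.4] T [0.051 0.05  0.229] je6 0.264 gap 0.343 zax [-0.0152 -0.0014 -0.9999]
[0.04151484 0.03666477 0.262546  ]
```

View pics/w7.png

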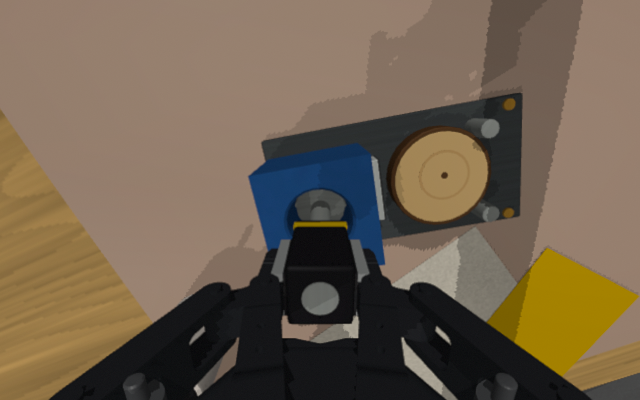

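>>> {"fn": "servo_tool", "kwargs": {
  "moves": [
    {"dx":0,"dy":0,"dz":0,"yaw":0,"hand":0},
    {"dx":0,"dy":0,"dz":0,"yaw":0,"hand":0}
  ]
}}

```text
clock: 12.8
ee_pos: [0.558, -0.2238, 0.1312]
orientation: [-0.634, -3.062, 0.007]
ft_force: [-0.8, 0.9, 0.7]
finger_gap: 0.344
```

```bash
python3 r.py; python3 - <<'E'
import cv2,numpy as np
im=cv2.imread('pics/w7.png')
a=cv2.resize(im[140:250,360:500],None,fx=5.5,fy=5.5,interpolation=cv2.INTER_CUBIC)
cv2.imwrite('pics/w7a.png',np.clip(a.astype(float)*2,0,255).astype('uint8'))
E
```

```text
t 12.8 theta 156.6 q6 -94.6 p [ 0.558  -0.2238  0.1312] F [-0.8  0.9  0.7] T [0.022 0.101 0.246] je6 0.247 gap 0.344 zax [-0.0151 -0.0014 -0.9999]
```

View pics/w7a.png

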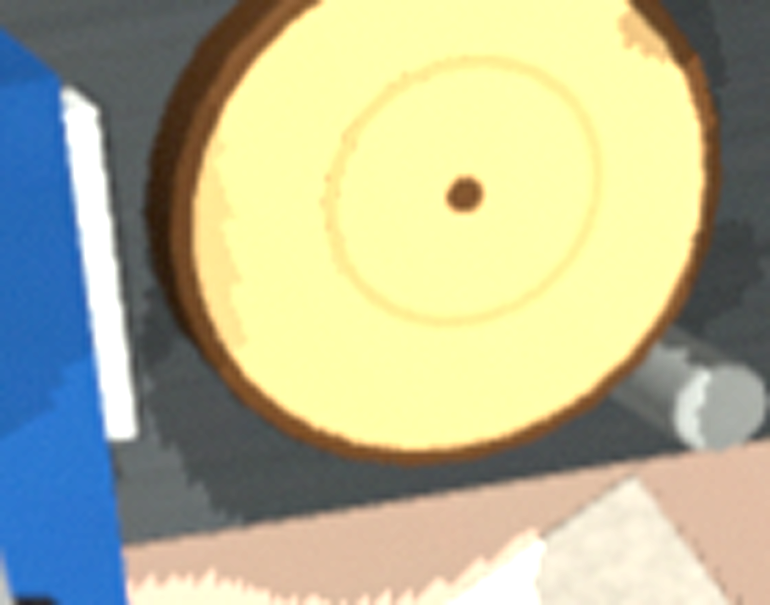

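```bash
python3 - <<'E'
from h import *
f=lambda x,y:(360+x/5.5-.4,140+y/5.5-.4)
a=np.radians(-13); ex=np.array([np.cos(a),np.sin(a)]);ey=np.array([-np.sin(a),np.cos(a)])
O=np.array([.5562,-.2236])+.074*ey
H=lambda P:np.array([(P[:2]-O)@ex,(P[:2]-O)@ey])*1000
for z in(.034,.037): print(z,[H(p2w('wrist',*f(*q),z)) for q in[(100,107),(118,270),(137,437)]])
print('slice c',H(p2w('wrist',*f(464,194),.032)), 'left/right edge',H(p2w('wrist',*f(193,240),.032)),H(p2w('wrist',*f(718,150),.032)))
print('post',H(p2w('wrist',*f(732,400),.042)))
E
```

```text
0.034 [array([-27.21345179, -18.77996146]), array([ -0.44167642, -19.12270754]), array([ 28.83006734, -19.38079789])]
0.037 [array([-27.77730199, -19.28665484]), array([ -1.33936341, -19.62512697]), array([ 27.56736963, -19.87999901])]
slice c [-2.51125733 37.49293155] left/right edge [-2.68061027 -6.23316613] [-2.50257347 78.01792792]
post [36.24850422 74.35941665]
```

Jaw face is at holder y ≈ −19 mm and contact is expected near −9 mm, so about 10 mm (≈1.2 rad) of free travel is left. I'll turn 45° first.

>>> {"fn": "servo_tool", "kwargs": {
  "moves": [
    {"dx":0,"dy":0,"dz":0,"yaw":0.2,"hand":0},
    {"dx":0,"dy":0,"dz":0,"yaw":0.4,"hand":0},
    {"dx":0,"dy":0,"dz":0,"yaw":0.6,"hand":0},
    {"dx":0,"dy":0,"dz":0,"yaw":0.75,"hand":0},
    {"dx":0,"dy":0,"dz":0,"yaw":0.75,"hand":0}
  ]
}}

```text
clock: 13.42
ee_pos: [0.5579, -0.2238, 0.1312]
orientation: [-1.219, -2.881, 0.011]
ft_force: [-1.5, -0.1, 0.5]
finger_gap: 0.346
```

```bash
python3 r.py
```

```text
t 13.425 theta 134.12 q6 -72.1 p [ 0.5579 -0.2238  0.1312] F [-1.5 -0.1  0.5] T [ 0.022  0.087 -0.007] je6 0.105 gap 0.346 zax [-0.0152 -0.0013 -0.9999]
```

>>> {"fn": "servo_tool", "kwargs": {
  "moves": [
    {"dx":0,"dy":0,"dz":0,"yaw":0.2,"hand":0},
    {"dx":0,"dy":0,"dz":0,"yaw":0.4,"hand":0},
    {"dx":0,"dy":0,"dz":0,"yaw":0.5,"hand":0},
    {"dx":0,"dy":0,"dz":0,"yaw":0.5,"hand":0}
  ]
}}

```text
clock: 13.92
ee_pos: [0.5579, -0.2237, 0.1312]
orientation: [-1.583, -2.699, 0.014]
ft_force: [-0.0, 0.2, 1.0]
finger_gap: 0.341
```

```bash
python3 r.py;python3 - <<'E'
from h import *
im=snap('wrist','w8.png')
cv2.imwrite('pics/w8s.png',im)
st()
E
```

```text
t 13.925 theta 119.2 q6 -57.2 p [ 0.5579 -0.2237  0.1312] F [-0.   0.2  1. ] T [0.148 0.081 0.091] je6 0.173 gap 0.341 zax [-0.0153 -0.0011 -0.9999]
clock 13.975
qpos [-0.4922  0.391   1.5898 -0.0089  1.1736 -0.9983]
qd [-0.0014 -0.0007 -0.0002  0.0014 -0.0023  0.0045]
joint_efforts [  0.1168 -45.3732 -22.1765   0.0042  -0.1784   0.1055]
ee_pos [ 0.5579 -0.2238  0.1313]
orientation [-1.5835 -2.6989  0.0136]
ft_force [-1.4721 -0.4384  1.3526]
wrist_torque [0.1363 0.0834 0.1054]
finger_gap 0.3389104388000924
```

View pics/w8.png

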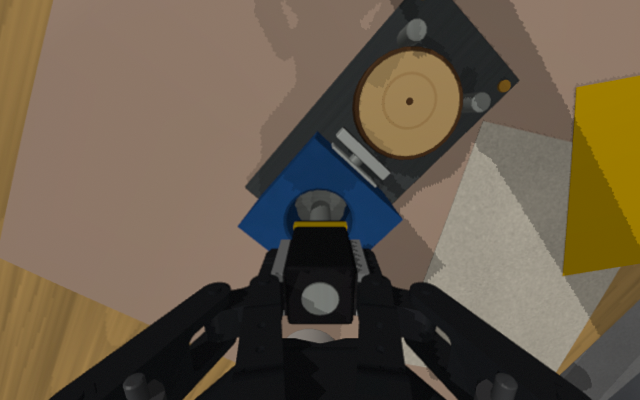

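```bash
python3 - <<'E'
import cv2,numpy as np
im=cv2.imread('pics/w8.png')
a=cv2.resize(im[100:200,320:420],None,fx=6,fy=6,interpolation=cv2.INTER_CUBIC)
cv2.imwrite('pics/w8a.png',np.clip(a.astype(float)*2,0,255).astype('uint8'))
E
```

```text
(no output)
```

View pics/w8a.png

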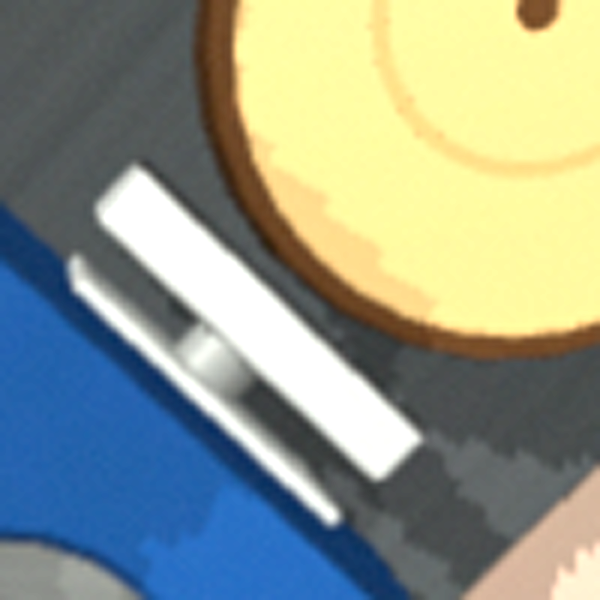

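```bash
python3 - <<'E'
from h import *
f=lambda x,y:(320+x/6-.4,100+y/6-.4)
a=np.radians(-13); ex=np.array([np.cos(a),np.sin(a)]);ey=np.array([-np.sin(a),np.cos(a)])
O=np.array([.5562,-.2236])+.074*ey
H=lambda P:np.array([(P[:2]-O)@ex,(P[:2]-O)@ey])*1000
print([H(p2w('wrist',*f(*q),.034)) for q in[(137,163),(280,295),(422,437)]])
print([H(p2w('wrist',*f(*q),.034)) for q in[(70,258),(340,520)]])
print('slice c',H(p2w('wrist',*f(537,8),.032)), 'near edge top',H(p2w('wrist',*f(320,260),.032)),H(p2w('wrist',*f(360,295),.032)))
E
```

```text
[array([-28.73501779, -14.13364183]), array([ -1.21746677, -13.66935469]), array([ 28.50718651, -14.27297831])]
[array([-26.74913943, -29.92817181]), array([ 28.64594351, -31.03293375])]
slice c [-2.47363013 37.4485041 ] near edge top [-0.12832527 -6.32798994] [ 7.61036518 -5.95269174]
```

Jaw advanced 5.2 mm for 0.65 rad, as expected. At most 6.5 mm remains, less the rubber. Another 15°, then small turns.

>>> {"fn": "servo_tool", "kwargs": {
  "moves": [
    {"dx":0,"dy":0,"dz":0,"yaw":0.2,"hand":0},
    {"dx":0,"dy":0,"dz":0,"yaw":0.4,"hand":0},
    {"dx":0,"dy":0,"dz":0,"yaw":0.5,"hand":0},
    {"dx":0,"dy":0,"dz":0,"yaw":0.5,"hand":0}
  ]
}}

```text
clock: 14.48
ee_pos: [0.5579, -0.2237, 0.1313]
orientation: [-1.921, -2.471, 0.016]
ft_force: [-0.4, 0.1, 0.8]
finger_gap: 0.345
```

```bash
python3 r.py
```

```text
t 14.475 theta 104.27 q6 -42.3 p [ 0.5579 -0.2237  0.1313] F [-0.4  0.1  0.8] T [0.176 0.052 0.101] je6 0.175 gap 0.345 zax [-0.0152 -0.001  -0.9999]
```

>>> {"fn": "servo_tool", "kwargs": {
  "moves": [
    {"dx":0,"dy":0,"dz":0,"yaw":0.1,"hand":0},
    {"dx":0,"dy":0,"dz":0,"yaw":0.2,"hand":0},
    {"dx":0,"dy":0,"dz":0,"yaw":0.2,"hand":0},
    {"dx":0,"dy":0,"dz":0,"yaw":0.2,"hand":0}
  ]
}}

```text
clock: 14.98
ee_pos: [0.5579, -0.2237, 0.1313]
orientation: [-2.047, -2.369, 0.017]
ft_force: [-0.9, 0.4, 1.5]
finger_gap: 0.345
```

```bash
python3 r.py
```

```text
t 14.975 theta 98.34 q6 -36.3 p [ 0.5579 -0.2237  0.1313] F [-0.9  0.4  1.5] T [0.135 0.023 0.145] je6 0.129 gap 0.345 zax [-1.520e-02 -9.000e-04 -9.999e-01]
```

>>> {"fn": "servo_tool", "kwargs": {
  "moves": [
    {"dx":0,"dy":0,"dz":0,"yaw":0.07,"hand":0},
    {"dx":0,"dy":0,"dz":0,"yaw":0.13,"hand":0},
    {"dx":0,"dy":0,"dz":0,"yaw":0.13,"hand":0},
    {"dx":0,"dy":0,"dz":0,"yaw":0.13,"hand":0}
  ]
}}

```text
clock: 15.48
ee_pos: [0.5579, -0.2237, 0.1313]
orientation: [-2.127, -2.298, 0.017]
ft_force: [-0.6, 0.5, 1.7]
finger_gap: 0.342
```

```bash
python3 r.py
```

```text
t 15.475 theta 94.43 q6 -32.4 p [ 0.5579 -0.2237  0.1313] F [-0.6  0.5  1.7] T [0.183 0.036 0.164] je6 0.158 gap 0.342 zax [-1.510e-02 -9.000e-04 -9.999e-01]
```

>>> {"fn": "servo_tool", "kwargs": {
  "moves": [
    {"dx":0,"dy":0,"dz":0,"yaw":0.07,"hand":0},
    {"dx":0,"dy":0,"dz":0,"yaw":0.13,"hand":0},
    {"dx":0,"dy":0,"dz":0,"yaw":0.13,"hand":0},
    {"dx":0,"dy":0,"dz":0,"yaw":0.13,"hand":0}
  ]
}}

```text
clock: 15.98
ee_pos: [0.5579, -0.2237, 0.1313]
orientation: [-2.204, -2.224, 0.018]
ft_force: [-1.0, 0.2, 1.8]
finger_gap: 0.343
```

```bash
python3 r.py; python3 - <<'E'
from h import *
im=snap('wrist','w9.png')
a=cv2.resize(im[60:180,310:430],None,fx=5,fy=5,interpolation=cv2.INTER_CUBIC)
cv2.imwrite('pics/w9a.png',np.clip(a.astype(float)*2.5,0,255).astype('uint8'))
E
```

```text
t 15.975 theta 90.52 q6 -28.5 p [ 0.5579 -0.2237  0.1313] F [-1.   0.2  1.8] T [0.217 0.043 0.14 ] je6 0.161 gap 0.343 zax [-1.520e-02 -7.000e-04 -9.999e-01]
```

View pics/w9a.png

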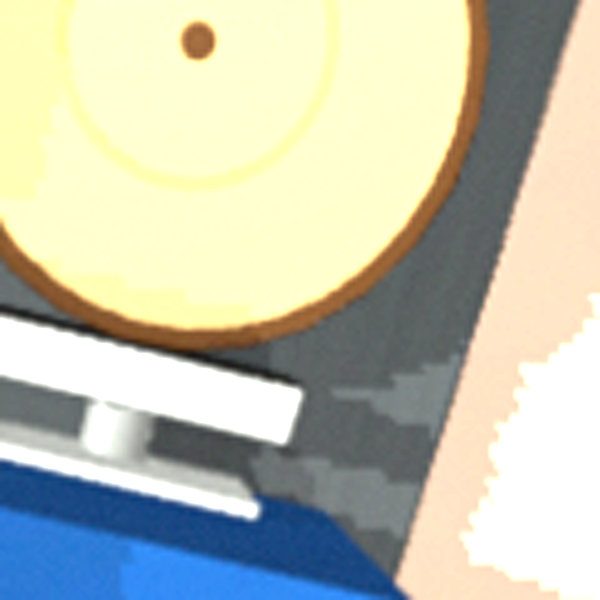

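>>> {"fn": "servo_tool", "kwargs": {
  "moves": [
    {"dx":0,"dy":0,"dz":0,"yaw":0.07,"hand":0},
    {"dx":0,"dy":0,"dz":0,"yaw":0.13,"hand":0},
    {"dx":0,"dy":0,"dz":0,"yaw":0.13,"hand":0},
    {"dx":0,"dy":0,"dz":0,"yaw":0.13,"hand":0}
  ]
}}

```text
clock: 16.52
ee_pos: [0.5579, -0.2237, 0.1313]
orientation: [-2.279, -2.148, 0.018]
ft_force: [0.2, 0.3, 2.2]
finger_gap: 0.343
```

```bash
python3 r.py
```

```text
t 16.525 theta 86.61 q6 -24.6 p [ 0.5579 -0.2237  0.1313] F [0.2 0.3 2.2] T [0.261 0.058 0.155] je6 0.192 gap 0.343 zax [-1.510e-02 -8.000e-04 -9.999e-01]
```

>>> {"fn": "servo_tool", "kwargs": {
  "moves": [
    {"dx":0,"dy":0,"dz":0,"yaw":0.07,"hand":0},
    {"dx":0,"dy":0,"dz":0,"yaw":0.13,"hand":0},
    {"dx":0,"dy":0,"dz":0,"yaw":0.13,"hand":0},
    {"dx":0,"dy":0,"dz":0,"yaw":0.13,"hand":0}
  ]
}}

```text
clock: 17.02
ee_pos: [0.5579, -0.2237, 0.1313]
orientation: [-2.351, -2.069, 0.018]
ft_force: [-0.9, 0.3, 0.9]
finger_gap: 0.346
```

```bash
python3 r.py; python3 - <<'E'
from h import *
im=snap('wrist','w10.png')
a=cv2.resize(im[60:180,310:430],None,fx=5,fy=5,interpolation=cv2.INTER_CUBIC)
cv2.imwrite('pics/w10a.png',np.clip(a.astype(float)*2.5,0,255).astype('uint8'))
E
```

```text
t 17.025 theta 82.69 q6 -20.7 p [ 0.5579 -0.2237  0.1313] F [-0.9  0.3  0.9] T [0.214 0.079 0.183] je6 0.221 gap 0.346 zax [-1.510e-02 -7.000e-04 -9.999e-01]
```

View pics/w10a.png

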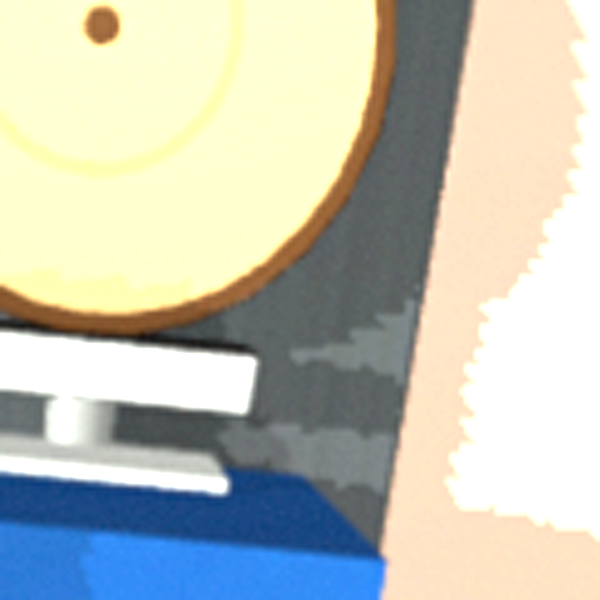

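```bash
python3 - <<'E'
from h import *
f=lambda x,y:(310+x/5-.4,60+y/5-.4)
a=np.radians(-13); ex=np.array([np.cos(a),np.sin(a)]);ey=np.array([-np.sin(a),np.cos(a)])
O=np.array([.5562,-.2236])+.074*ey
H=lambda P:np.array([(P[:2]-O)@ex,(P[:2]-O)@ey])*1000
print('jaw white front',[H(p2w('wrist',*f(*q),.034)) for q in[(10,330),(130,341),(258,357)]])
print('jaw dark front',[H(p2w('wrist',*f(*q),.034)) for q in[(190,337),(258,348)]])
print('slice c',H(p2w('wrist',*f(101,25),.032)))
E
python3 r.py
```

```text
jaw white front [array([-12.64476172,  -9.98897045]), array([ 7.39424647, -9.75502918]), array([ 28.92180092, -10.17465361])]
jaw dark front [array([17.23267633, -8.10609263]), array([28.71229979, -8.72577728])]
slice c [-2.6809011  37.87263873]
t 17.075 theta 82.69 q6 -20.7 p [ 0.5579 -0.2237  0.1313] F [-0.7  0.8  2.2] T [0.165 0.068 0.199] je6 0.218 gap 0.347 zax [-1.510e-02 -7.000e-04 -9.999e-01]
```

>>> {"fn": "servo_tool", "kwargs": {
  "moves": [
    {"dx":0,"dy":0,"dz":0,"yaw":0.07,"hand":0},
    {"dx":0,"dy":0,"dz":0,"yaw":0.13,"hand":0},
    {"dx":0,"dy":0,"dz":0,"yaw":0.13,"hand":0},
    {"dx":0,"dy":0,"dz":0,"yaw":0.13,"hand":0}
  ]
}}

```text
clock: 17.58
ee_pos: [0.5579, -0.2237, 0.1313]
orientation: [-2.421, -1.988, 0.019]
ft_force: [-0.8, 0.6, 1.7]
finger_gap: 0.343
```

```bash
python3 r.py
```

```text
t 17.575 theta 78.78 q6 -16.8 p [ 0.5579 -0.2237  0.1313] F [-0.8  0.6  1.7] T [0.213 0.1   0.236] je6 0.251 gap 0.343 zax [-1.510e-02 -6.000e-04 -9.999e-01]
```

>>> {"fn": "servo_tool", "kwargs": {
  "moves": [
    {"dx":0,"dy":0,"dz":0,"yaw":0.02,"hand":0},
    {"dx":0,"dy":0,"dz":0,"yaw":0.02,"hand":0}
  ]
}}

```text
clock: 17.82
ee_pos: [0.5579, -0.2236, 0.1313]
orientation: [-2.431, -1.975, 0.019]
ft_force: [-1.1, 0.4, 2.5]
finger_gap: 0.345
```

```bash
python3 r.py; python3 - <<'E'
from h import *
im=snap('wrist','w11.png')
a=cv2.resize(im[40:180,290:430],None,fx=4.2,fy=4.2,interpolation=cv2.INTER_CUBIC)
cv2.imwrite('pics/w11a.png',np.clip(a.astype(float)*2.5,0,255).astype('uint8'))
E
python3 r.py
```

```text
t 17.825 theta 78.18 q6 -16.2 p [ 0.5579 -0.2236  0.1313] F [-1.1  0.4  2.5] T [0.306 0.082 0.354] je6 0.399 gap 0.345 zax [-1.510e-02 -6.000e-04 -9.999e-01]
t 17.875 theta 78.18 q6 -16.2 p [ 0.5579 -0.2237  0.1313] F [-1.4  0.9  2.1] T [0.315 0.039 0.406] je6 0.384 gap 0.341 zax [-1.510e-02 -6.000e-04 -9.999e-01]
```

View pics/w11a.png

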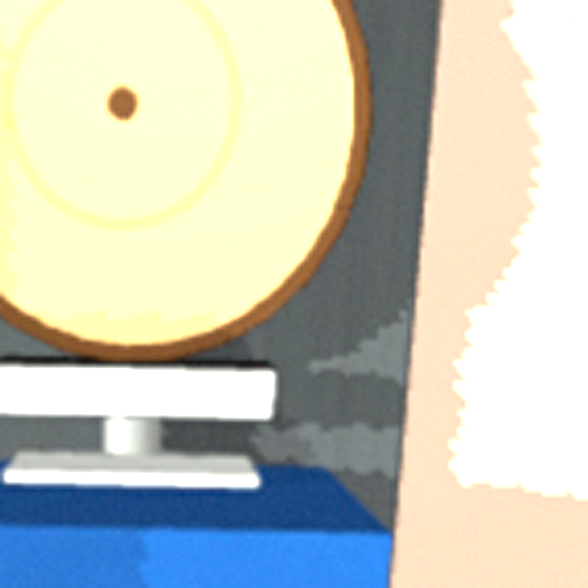

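Moving torque 0.38–0.40 less the 0.245 N m free drag gives about 17 N on the slice. The angle past contact gives about 14 N. Both are in the 10–25 N range, so I stop turning, relieve the wind-up slightly, and open.

>>> {"fn": "servo_tool", "kwargs": {
  "moves": [
    {"dx":0,"dy":0,"dz":0,"yaw":-0.02,"hand":0},
    {"dx":0,"dy":0,"dz":0,"yaw":-0.02,"hand":0}
  ]
}}

```text
clock: 18.12
ee_pos: [0.5579, -0.2237, 0.1313]
orientation: [-2.421, -1.987, 0.019]
ft_force: [-0.1, 0.3, 1.5]
finger_gap: 0.346
```

```bash
python3 r.py
```

```text
t 18.125 theta 78.74 q6 -16.8 p [ 0.5579 -0.2237  0.1313] F [-0.1  0.3  1.5] T [0.174 0.147 0.029] je6 -0.027 gap 0.346 zax [-1.500e-02 -5.000e-04 -9.999e-01]
```

Torque relieved. Opening in place.

>>> {"fn": "servo_tool", "kwargs": {
  "moves": [
    {"dx":0,"dy":0,"dz":0,"yaw":0,"hand":0.9},
    {"dx":0,"dy":0,"dz":0,"yaw":0,"hand":0.9},
    {"dx":0,"dy":0,"dz":0,"yaw":0,"hand":0.9},
    {"dx":0,"dy":0,"dz":0,"yaw":0,"hand":0.9},
    {"dx":0,"dy":0,"dz":0,"yaw":0,"hand":0.9},
    {"dx":0,"dy":0,"dz":0,"yaw":0,"hand":0.9}
  ]
}}

```text
clock: 18.88
ee_pos: [0.5579, -0.2237, 0.1313]
orientation: [-2.422, -1.987, 0.019]
ft_force: [0.4, -0.4, -0.5]
finger_gap: 0.897
```

```bash
python3 r.py; python3 - <<'E'
from h import *
im=snap('wrist','w12.png')
E
```

```text
t 18.875 theta 78.74 q6 -16.8 p [ 0.5579 -0.2237  0.1313] F [ 0.4 -0.4 -0.5] T [-0.01   0.008 -0.023] je6 0.0 gap 0.897 zax [-1.490e-02 -5.000e-04 -9.999e-01]
```

View pics/w12.png

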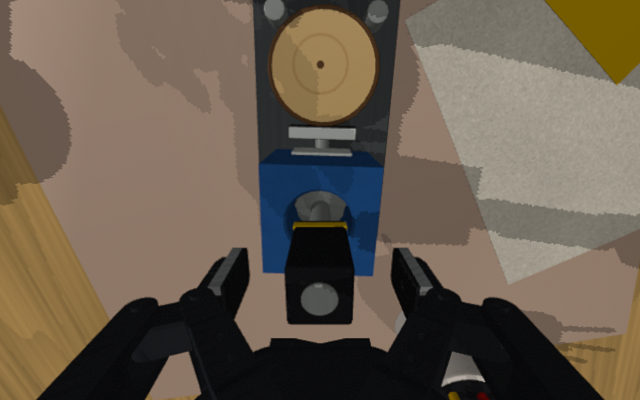

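The fingers, at (240,285) and (400,285), are clear of the grip, which stays upright at 320. Rising straight up.

>>> {"fn": "servo_tool", "kwargs": {
  "moves": [
    {"dx":0,"dy":0,"dz":-0.1,"yaw":0,"hand":0.9},
    {"dx":0,"dy":0,"dz":-0.3,"yaw":0,"hand":0.9},
    {"dx":0,"dy":0,"dz":-0.6,"yaw":0,"hand":0.9},
    {"dx":0,"dy":0,"dz":-0.9,"yaw":0,"hand":0.9},
    {"dx":0,"dy":0,"dz":-1,"yaw":0,"hand":0.9},
    {"dx":0,"dy":0,"dz":-1,"yaw":0,"hand":0.9}
  ]
}}

```text
clock: 19.68
ee_pos: [0.5599, -0.2237, 0.252]
orientation: [-2.423, -1.988, 0.018]
ft_force: [-0.4, -0.5, -1.3]
finger_gap: 0.896
```

```bash
python3 r.py; python3 - <<'E'
from h import *
import pickle
c=get_calibration('wrist')
im=snap('wrist','w13.png');s=snap('scene','s13.png')
pickle.dump(c,open('w13.pkl','wb'))
cv2.imwrite('pics/s13a.png',cv2.resize(s[150:275,200:335],None,fx=4.8,fy=4.8,interpolation=cv2.INTER_CUBIC))
# projected expected top centre & band if home: top z .172, band .117
print(w2p('wrist',[[.5562,-.2236,.172],[.5562,-.2236,.117],[.5562,-.2236,.184]],c),w2p('scene',[[.5562,-.2236,.172],[.5562,-.2236,.184]]))
E
```

```text
t 19.675 theta 78.74 q6 -16.8 p [ 0.5599 -0.2237  0.252 ] F [-0.4 -0.5 -1.3] T [0.065 0.006 0.026] je6 -0.0 gap 0.896 zax [-0.0136 -0.0012 -0.9999]
[[316.22575212 206.73811571]
 [317.60936288 188.86080278]
 [315.8381703  211.747021  ]] [[255.28116872 215.20162429]
 [254.5324442  212.22939164]]
```

View pics/w13.png

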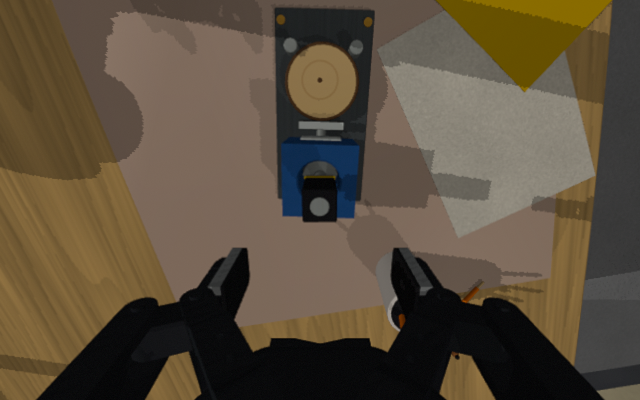

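View pics/s13a.png

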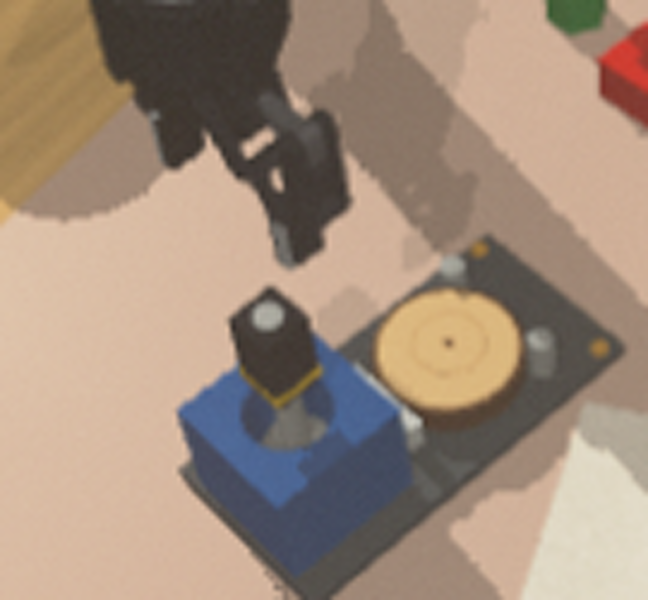

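The grip disc is at (319,206.5) in the wrist view. Predicted row is 206.7 if home and 211.7 if riding on the corners, so the key is home. A last crop of the jaw and slice before handing in.

```bash
python3 - <<'E'
from h import *
im=cv2.imread('pics/w13.png')
a=cv2.resize(im[30:150,260:380],None,fx=5,fy=5,interpolation=cv2.INTER_CUBIC)
cv2.imwrite('pics/w13a.png',np.clip(a.astype(float)*2.2,0,255).astype('uint8'))
E
```

```text
(no output)
```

View pics/w13a.png

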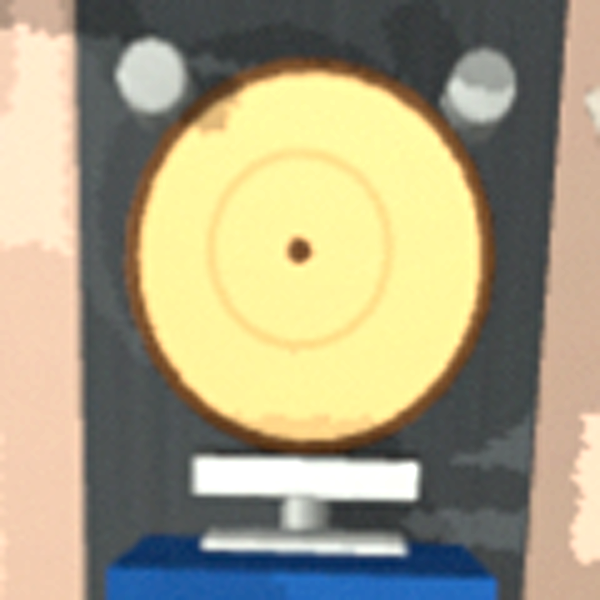

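The slice at (300,250) in the crop is held between the jaw's dark rubber face at y ≈ 452 and both posts. Handing in.

```bash
python3 -c "
from workcell import arm; print(arm.close_job())"
```

```text
the job is handed in; nothing more can be done
None
```

I took the key out of the red stand, lowered it down the bore and left it standing fully home, with the jaw gripping the slice at about 14–18 N. The job was handed in at about 20 s on the robot's clock, and it reported no verdict.

- **Seating the key:** I read the nut's angle from the wrist picture and turned the key to match. It slid over the nut without riding on the corners, and I felt the floor with a net push of about 9 N.
- **Tightening:** The jaw force was estimated two ways:
  - The torque while turning, less the free drag, gave about 17 N.
  - The angle turned past contact gave about 14 N.
- **Torque at rest:** The task says drag is not read at rest, but free-turning readings at rest varied from 0 to 0.25 N m. I therefore judged the force from the rise above the free-turning level, not from the value at rest.
- **Last checks:**
  - After the hand let go and rose clear, the key's top was on the image row predicted for fully home. Riding on the corners would have put it 5 pixels away.
  - The slice was touching the jaw's rubber and both posts.
  - The hand was touching nothing, and nothing else was touched or looked moved in the views I took.
- **Disagreement:** While tightening, one picture measurement still put the jaw about 1 mm short of the slice, though the torque already showed contact. I put that down to the 2 mm camera calibration.

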